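# Crimp a vial in the bench lever press

### The job

Take the sled that carries the amber vial by its blue handle block and lay it on the base of the white lever crimper, vial end first under the head, flush along the guide rail and home against the end stop. Then swing the crimper's red-gripped lever all the way down to its stop, hold it there a moment, and let it spring fully back up with the sled still in place. Leave everything else on the bench where it is.

Things in the scene. Friction and masses are not known exactly. Their poses are not given: they have to be found in the camera images.
- press: White and grey bench lever crimper, fixed. Origin on the table under the ram axis; x points from its open front to the column, y left, z up. In mm: base x +-120, y +-80, 20 high; column x 60 to 120, y +-35, to z 210; head x -35 to 85, y +-30, z 125 to 210; ram below the head, 23 across, its tip at z 98 with the lever up and 58 with it down.
- press_home (a point): On the base's top face (20 mm above the table) under the ram axis; axes as press. The sled's origin lies here, axes parallel, when flush and home. In mm from here: steel guide rail at the left with its face at y = +20, x -90 to 40; steel end stop with its face at x = +30, y -30 to 20; both 12 high. Right side and front are open.
- lever (a joint): Lever angle, rad: 0 = up at rest (lever 40 degrees above level), 0.96 = down at its stop. Sprung and damped: about 6 N at the grip to start, 10 to 15 N at the stop; it returns by itself in about a second.
- lever_hinge (a point): On the lever's pivot axis, at the right side (-y) of the head, 170 mm above the table. The axis runs along the press's x; the lever points to the press's -y and swings down.
- lever_grip (a point): Centre of the lever's red grip: a round bar 20 mm in diameter, 80 mm long, lying along the press's x (level at all times), 150 mm from the pivot axis; moves with the lever. At rest 266 mm above the table, at the stop 131 mm. The thin lever arm joins at the grip's far (+x) end, 30 mm from this point.
- sled: The loaded sled: an aluminium bar 160 (x -130 to +30) x 40 (y) x 14 high, about 0.22 kg (balance point at x = -70), loose, lying flat. Origin at the underside, below the vial. An amber vial 12 mm across with a silver cap is fixed in a dark 22 mm collar at the origin, its top 42 mm above the underside. Blue handle block near the other end.
- sled_grip (a point): Grip point in the loaded sled's blue handle block, 40 mm above the sled's underside at sled x = -115 mm. The block is 28 (x) x 26 (y, grip across this) mm and stands from 14 to 44 mm above the underside. Axes as sled.
- empty_sled: A sled of the same shape with a yellow handle block and no vial (a dark empty collar); leave it. Same origin and axes as sled.
- vial_rack: White rack 70 x 130 x 22 mm with small vials to 41 mm high; loose bystander. Origin at the centre of its underside.
- beaker: Glass beaker, 70 mm across, 90 mm high; loose bystander. Origin at the centre of its underside.
- cap_jar: Amber jar with white lid, 60 mm across, 75 mm high; loose bystander. Origin at the centre of its underside.
- sample_box: White closed box 120 x 120 x 45 mm; loose bystander. Origin at the centre of its underside.
- wrench: Steel wrench 150 mm long, lying flat; loose bystander. Origin at its middle.
Not all that is in view belongs to the job. Leave any turquoise look-alike of the sled alone.

How it is judged:
On the way, in this order (a step that is already met when the one before it is completed fails the run):
1. the loaded sled lies flat on the crimper's base, vial under the ram, flush with guide rail and end stop, lever still up (x of sled in the frame of press_home between -0.004 and 0.004 m and y of sled in the frame of press_home between -0.004 and 0.004 m and z of sled in the frame of press_home between -0.003 and 0.004 m and angle between the x axis of sled and the x axis of press, either way round below 0.06 rad and x of sled_grip in the frame of press below -0.09 m and value of joint lever below 0.2 rad), for 0.2 s.
2. the lever is swung down to its stop and held a moment with the sled in place (x of sled in the frame of press_home between -0.004 and 0.004 m and y of sled in the frame of press_home between -0.004 and 0.004 m and z of sled in the frame of press_home between -0.003 and 0.004 m and angle between the x axis of sled and the x axis of press, either way round below 0.06 rad and x of sled_grip in the frame of press below -0.09 m and value of joint lever above 0.89 rad), for 0.2 s.
At the end, for the whole second after the job is handed in: The lever is back up (within 0.06 rad of rest), and the loaded sled lies at rest flat on the crimper's base, handle to the front, its origin within 4 mm of the home point along each axis (3 mm downwards) and parallel to the guide rail within 0.06 rad (x of sled in the frame of press_home between -0.004 and 0.004 m and y of sled in the frame of press_home between -0.004 and 0.004 m and z of sled in the frame of press_home between -0.003 and 0.004 m and angle between the x axis of sled and the x axis of press, either way round below 0.06 rad and x of sled_grip in the frame of press below -0.09 m and value of joint lever below 0.06 rad and linear speed of sled below 0.02 m/s); the robot touches nothing.
It fails at once if the empty sled is moved more than 30 mm (distance of empty_sled from where it was at the start of the episode above 0.03 m).
It fails at once if another loose thing on the bench (vial rack, beaker, jar, box, wrench) is moved more than 30 mm (distance of any of vial_rack, beaker, cap_jar, sample_box, wrench from where it was at the start of the episode above 0.03 m).
It also fails if it takes over 64 s, if anything falls off the work surface, if the arm or the gripper's body presses on something with over 40 N, if the wrist force passes 120 N, or if a joint passes its speed limit or range.

### The arm

A 7-joint arm with a two-finger parallel gripper is mounted at the origin on the work surface. World frame = base frame: x ahead of the robot, y to its left, z up, the work surface at z = 0. Lengths are in m, angles in rad, forces in N, time in s.
With the tool pointing down it reaches from about 0.35 to 0.9 m from the base axis. Payload 7.2 kg.
Tool frame: the origin (TCP) lies between the finger pads; the fingertips stand ctrl.tips_ahead ahead of it and the grasp point (between the pads) lies 2 mm behind it (ctrl.tips_ahead is the distance from the TCP to the fingertips, in m); z points along the fingers, y is the line along which they close (so a half turn about z gives the same grasp; the last joint's range is limited). The gripper opens to 88 mm and grips with 3 to 60 N. Pads are 20 mm wide; open, the fingers measure 115 mm over their backs; the gripper's body (75 mm by 178 mm) begins 61 mm behind the grasp point.
Start: joints at [-1.403, 0.411, -0.013, 1.596, 0.006, 1.134, -0.082], TCP at [0.146, 0.608, 0.24] pointing down, gripper open.
Joint ranges: [-2.95, 2.95], [-0.29, 1.99], [-1.47, 1.44], [0.14, 2.54], [-1.03, 4.17], [0.13, 1.85], [-2.86, 2.86]. Speed limits (rad/s): [2.39, 2.39, 3.01, 3.01, 3.14, 3.14, 3.14].

### API

Orientations are given as a unit quaternion [w, x, y, z].
In Python, from rig import ctrl gives the robot as it stands.
- The arm moves only by the tool send_rows, never from a script. Its argument "series" is a list of rows, each an object with "travel": the shift along the tool's x, y, z in m, a list of three; "roll": the turn about the tool's z in rad; "fingers": the opening, from -1 (shut) to 1 (fully open). In form: [{"travel": [x, y, z], "roll": roll, "fingers": fingers}, ...]. A call has 1 to 12 rows; each row shifts and turns the commanded pose from where the row before left it, along the tool's axes as they then stand; what a row does not reach is not made up. A row lasts 1/12 s, in which the tool goes at most 41.7 mm and 7.16 degrees, less where a joint would pass 70% of its speed; a pose out of reach is approached as far as the arm can. A call with a gripper value outside its range is refused whole. The fingers move at their own pace and stop on an object; "grip_force" is the grip in N (left out, the last holds). Time passes only in rows, so rows that do not move let the fingers close. It gives the time, the measured TCP pose, the force, the opening and the grip force at its end, in the units of the state.
- ctrl.observe(): the state, without advancing time (a new reading comes with each control period).
- ctrl.read_camera(name): name is "scene" or "top"; returns a dict with "color" (420x560x3 uint8, red, green, blue), "camera_matrix" (3x3 intrinsics, pixels), "R" (3x3) and "t" (3): a world point X has camera coordinates R X + t. Camera axes: x right, y down, z forward; pixel columns grow to the right and rows downward; lengths in m; the calibration is good to about 2 mm. A picture is of the moment at which its call begins. There is no depth.
- ctrl.job_done(): hands the job in; it is judged then, once.
The state is a dict: "time": time; "qpos": joint angles; "joint_velocities": joint speeds; "joint_torque": joint torques, N m; "tcp_pos": TCP position; "tool_rot": TCP orientation; "ft_force": force on the tool from outside, world axes, zero at the start; "wrist_torque": the same for the moment, N m; "width": finger opening in m; "grasp_force": force on a finger pad.
Only numpy, scipy, OpenCV 4.12 (cv2) and the standard library are available. Lean on these libraries where they do the work, as an engineer would, in place of code of your own. Each camera call takes 0.05 s, during which the arm holds its last target. There are 200 camera calls.

## Working session

There is one attempt and no reset: what is moved stays moved. The work goes in short steps, Python scripts to look and compute and a tool call to move; the robot and the scene stay as the last step left them, time stands still between calls to the robot, and variables do not carry over. Pictures are saved under pics/ and viewed, at most 10 in all, crops included, and the job is handed in when it is done.

Besides the shell and the picture viewer there is one more tool, called after "Emit:" as a command line: name --argument value ..., lists and objects as JSON in quotes. send_rows: Moves the arm, as the interface text tells. Its arguments: {"type":"object","properties":{"series":{"type":"array"},"grip_force":{"type":"number"}},"required":["series"]}

```bash
ls; mkdir -p pics; python3 - <<'E'
from rig import ctrl
import cv2,numpy as np
o=ctrl.observe();print({k:np.round(v,3).tolist() for k,v in o.items()},ctrl.tips_ahead)
for n in("scene","top"):
    c=ctrl.read_camera(n);cv2.imwrite(f"pics/{n}0.png",c["color"][:,:,::-1])
    print(n,c["camera_matrix"].tolist(),c["R"].tolist(),c["t"].tolist())
E
```

```text
pics
{'time': 0.0, 'qpos': [-1.403, 0.412, -0.013, 1.597, 0.006, 1.134, -0.082], 'joint_velocities': [-0.001, 0.001, 0.0, -0.002, 0.0, -0.001, -0.002], 'joint_torque': [0.0, -58.794, 0.642, -29.108, -0.054, 0.018, 0.0], 'tcp_pos': [0.146, 0.607, 0.239], 'tool_rot': [-0.0, 0.118, 0.993, -0.001], 'ft_force': [0.762, 0.203, 0.041], 'wrist_torque': [0.014, 0.044, 0.032], 'grasp_force': 0.0, 'width': 0.088} 0.017
scene [[406.99821896179685, 0.0, 276.87765132370896], [0.0, 406.99821896179685, 207.43799424971206], [0.0, 0.0, 1.0]] [[-0.06463133478341374, 0.997883878396002, -0.007110260295370574], [0.7022918840989752, 0.04042204934551641, -0.7107405767616064], [-0.7089491519797638, -0.05092959026010589, -0.7034182800746025]] [-0.03372503960634529, -0.2756360088895567, 1.7990518553799275]
top [[446.12351097960544, 0.0, 276.8648382280424], [0.0, 446.12351097960544, 204.2727246726944], [0.0, 0.0, 1.0]] [[-0.008214229369559982, -0.9998451579159945, 0.015562346474895634], [-0.9940252581587974, 0.00647050602081912, -0.10895833467051197], [0.1088407670783379, -0.01636437422497367, -0.9939244914368616]] [0.07370711828935736, 0.5429479206823018, 1.205321743342045]
```

View pics/scene0.png

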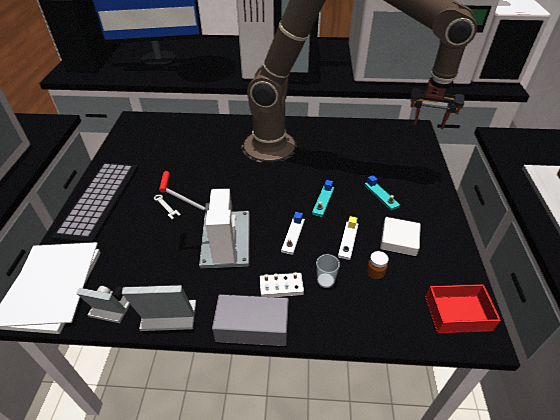

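View pics/top0.png

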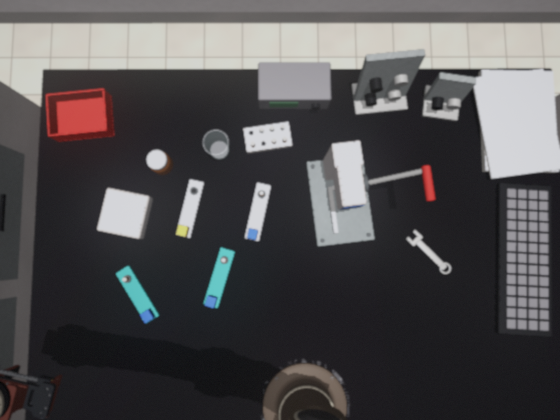

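Candidates for the sled: the aluminium bar with blue block (scene 292,233; top 258,212), the turquoise look-alikes (scene 323,198 and 382,192; top 219,278 and 137,294), and the yellow-block empty sled (scene 347,238; top 190,208). I choose the aluminium bar with the blue block. The press is at top (340,200) and its grip at top (428,183). I'll check this in enlarged crops.

```bash
python3 - <<'E'
import cv2,numpy as np
s=cv2.imread("pics/scene0.png");t=cv2.imread("pics/top0.png")
cv2.imwrite("pics/c_top.png",cv2.resize(t[130:255,235:445],(798,475),interpolation=cv2.INTER_CUBIC)) # 3.8
cv2.imwrite("pics/c_sc.png",cv2.resize(s[160:275,150:310],(800,575),interpolation=cv2.INTER_CUBIC)) # 5
E
```

```text
(no output)
```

View pics/c_top.png

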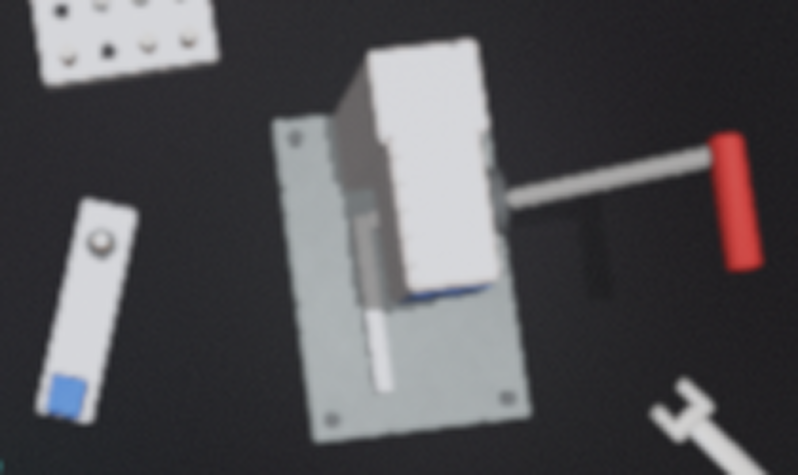

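View pics/c_sc.png

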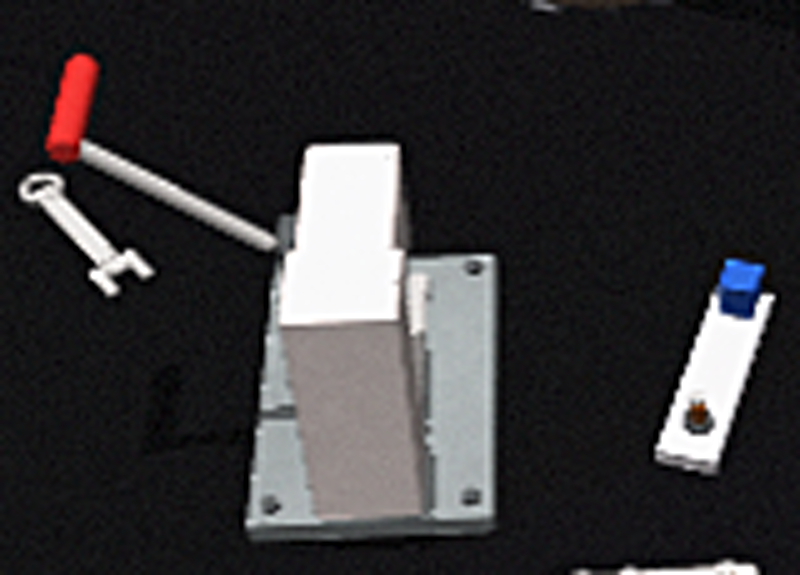

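The crops confirm the choice: blue block and amber vial on an aluminium bar, at top-crop (68,396) and (101,240). The press base corners and red grip are clear too. Next I fit the poses from both views.

```bash
cat > h.py <<'E'
import numpy as np
from rig import ctrl
from scipy.optimize import least_squares
def cams():
    return {n:ctrl.read_camera(n) for n in("scene","top")}
def proj(c,X):
    p=(c["R"]@np.atleast_2d(X).T).T+c["t"]; q=p@np.array(c["camera_matrix"]).T
    return q[:,:2]/q[:,2:]
T=lambda u,v:(235+(u+.5)/3.8-.5,130+(v+.5)/3.8-.5)
S=lambda u,v:(150+(u+.5)/5-.5,160+(v+.5)/5-.5)
def tri(C,pt,ps):
    f=lambda X:np.r_[proj(C["top"],X)[0]-pt,proj(C["scene"],X)[0]-ps]
    r=least_squares(f,[.5,0,.1]);return r.x,r.fun
def place(p,L):
    c,s=np.cos(p[2]),np.sin(p[2]);L=np.atleast_2d(L)
    return np.c_[p[0]+c*L[:,0]-s*L[:,1],p[1]+s*L[:,0]+c*L[:,1],L[:,2]+(p[3] if len(p)>3 else 0)]
def fit(C,obs,x0):
    def f(p): return np.concatenate([proj(C[n],place(p,l))[0]-np.array(px) for n,l,px in obs])
    r=least_squares(f,x0,loss="soft_l1");return r.x,f(r.x).reshape(-1,2)
E
cat > m.py <<'E'
from h import *
np.set_printoptions(precision=4,suppress=True)
C=cams()
mm=lambda *a:np.array(a)/1000
sl=[("top",mm(30,20,14),T(83,199)),("top",mm(30,-20,14),T(138,211)),("top",mm(-130,-20,14),T(92,423)),("top",mm(-130,20,14),T(37,412)),
("top",mm(-115,0,44),T(68,396)),("top",mm(0,0,42),T(101,239)),
("scene",mm(-130,20,14),S(775,295)),("scene",mm(30,20,14),S(717,463)),("scene",mm(30,-20,14),S(656,456)),("scene",mm(-115,0,44),S(743,273)),("scene",mm(0,0,42),S(698,403))]
pr=[("top",mm(120,80,20),T(273,120)),("top",mm(-120,80,20),T(314,441)),("top",mm(-120,-80,20),T(531,414)),
("top",mm(-35,30,210),T(410,293)),("top",mm(-35,-30,210),T(498,281)),("top",mm(120,35,210),T(367,52)),("top",mm(120,-35,210),T(477,40)),
("scene",mm(-120,80,20),S(497,256)),("scene",mm(120,80,20),S(495,524)),("scene",mm(120,-80,20),S(248,525)),
("scene",mm(120,-35,210),S(281,323)),("scene",mm(120,35,210),S(404,321)),("scene",mm(-35,-30,210),S(306,146)),("scene",mm(-35,30,210),S(400,144))]
for n,o,x0 in(("sled",sl,[.5,.1,-.2]),("press",pr,[.5,-.1,.1])):
    p,r=fit(C,o,x0);print(n,p,"deg",np.degrees(p[2]));print(r.round(1).tolist())
    p4,r=fit(C,o,x0+[0.]);print(" with z",p4, "rms",np.sqrt((r**2).mean()))
    if n=="press":P=p
    else: print("sled_grip",place(p,mm(-115,0,40)))
g=[tri(C,T(*a),S(*b)) for a,b in(((737,202),(72,107)),((68,396),(743,273)))]
print(g)
q=g[0][0];c,s=np.cos(P[2]),np.sin(P[2]);d=q[:2]-P[:2];print("grip in press",c*d[0]+s*d[1],-s*d[0]+c*d[1],q[2])
print("rail pts")
for u,v in((387,391),(377,391),(368,310)):
  # backproject at z=.032
  f=lambda X:proj(C["top"],[X[0],X[1],.032])[0]-T(u,v)
  X=least_squares(f,[.5,0]).x-P[:2];print(c*X[0]+s*X[1],-s*X[0]+c*X[1])
E
python3 m.py
```

```text
sled [ 0.5752  0.1128 -0.2167] deg -12.41349717017209
[[0.2, -0.1], [-0.4, -0.3], [-0.3, -0.3], [0.0, -0.4], [-0.3, -0.5], [-0.1, -0.1], [-0.7, -0.4], [-0.3, -0.5], [0.3, -1.6], [-0.5, -0.0], [0.1, -1.8]]
 with z [ 0.5749  0.1129 -0.2159 -0.0043] rms 0.44819991274380006
sled_grip [[0.4629 0.1375 0.04  ]]
press [ 0.5564 -0.1066  0.1121] deg 6.42493150376918
[[-0.5, -0.2], [-0.2, 0.1], [-0.2, 0.3], [-0.7, -0.6], [1.2, -0.5], [-0.2, -0.7], [-0.4, -0.9], [-0.1, -0.8], [0.2, -1.8], [-0.2, 0.1], [-0.5, -0.4], [-0.8, -1.0], [-0.1, -0.9], [0.1, -1.2]]
 with z [ 0.556  -0.1073  0.1113 -0.0045] rms 0.4659707005222205
[(array([ 0.564 , -0.2688,  0.2663]), array([-0.1065,  0.0168, -0.1426, -0.0329])), (array([0.4617, 0.1377, 0.0426]), array([-0.3644,  0.0144, -0.4738,  0.006 ]))]
grip in press -0.010648957979812383 -0.16203972732425187 0.2663272158501468
rail pts
-0.09035844876439994 0.023502116837902636
-0.08949381297325146 0.030694820275921148
-0.030437325498501304 0.029327547534513762
```

Measured heights match the text: grip at z 0.266 and block top at 0.043. The rail also agrees within reading error. Now a helper that prints moves in tool axes.

```bash
cat > go.py <<'E'
# usage: go.py x y z yaw_deg(of tool -x axis in world)  -> travel/roll from present pose
import sys;from h import *
from scipy.spatial.transform import Rotation as Ro
np.set_printoptions(precision=4,suppress=True)
def go(x,y,z,yaw=None):
    o=ctrl.observe();R=Ro.from_quat(np.roll(o["tool_rot"],-1)).as_matrix()
    now=np.degrees(np.arctan2(-R[1,0],-R[0,0]))
    d=np.array([x,y,z])-o["tcp_pos"];t=R.T@d
    print("tcp",o["tcp_pos"],"yaw",now,"toolz",R[:,2],"F",o["ft_force"],"w",o["width"],"gf",o["grasp_force"],"t",o["time"])
    print("travel",t,"len",np.linalg.norm(t),"roll",0 if yaw is None else -np.radians(yaw-now))
if __name__=="__main__": go(*map(float,sys.argv[1:]))
E
python3 go.py .4625 .1375 .15 -12.4
```

```text
tcp [0.146  0.6074 0.2391] yaw -13.509499135561509 toolz [-0.0002 -0.001  -1.    ] F [-0.7943  0.4949  0.2208] w 0.0876607157291895 gf 0.0 t 0.2
travel [-0.4176 -0.3829  0.0895] len 0.5735665713450893 roll -0.019364412963579224
```

Emit:
send_rows --series '[{"travel": [-0.026, -0.024, 0.002], "roll": -0.02, "fingers": 1}, {"travel": [-0.026, -0.024, 0.002], "roll": 0, "fingers": 1}, {"travel": [-0.026, -0.024, 0.002], "roll": 0, "fingers": 1}, {"travel": [-0.026, -0.024, 0.002], "roll": 0, "fingers": 1}, {"travel": [-0.026, -0.024, 0.002], "roll": 0, "fingers": 1}, {"travel": [-0.026, -0.024, 0.002], "roll": 0, "fingers": 1}, {"travel": [-0.026, -0.024, 0.002], "roll": 0, "fingers": 1}, {"travel": [-0.026, -0.024, 0.002], "roll": 0, "fingers": 1}, {"travel": [-0.026, -0.024, 0.002], "roll": 0, "fingers": 1}, {"travel": [-0.026, -0.024, 0.002], "roll": 0, "fingers": 1}, {"travel": [-0.026, -0.024, 0.002], "roll": 0, "fingers": 1}, {"travel": [-0.026, -0.024, 0.002], "roll": 0, "fingers": 1}]'

```text
time: 1.2
tcp_pos: [0.3892, 0.2576, 0.2157]
tool_rot: [0.0, 0.108, 0.994, 0.0]
ft_force: [0.6, 0.5, 0.8]
width: 0.0879
grasp_force: 0.0
```

```bash
python3 go.py .4625 .1375 .11 -12.4
```

```text
tcp [0.3892 0.2576 0.2157] yaw -12.356065207182779 toolz [ 0.0002  0.0003 -1.    ] F [0.6278 0.5115 0.8161] w 0.08789235891254768 gf 0.0 t 1.2
travel [-0.0973 -0.1017  0.1057] len 0.17598247541184758 roll 0.0007668067908420755
```

Emit:
send_rows --series '[{"travel": [-0.02, -0.02, 0.02], "roll": 0, "fingers": 1}, {"travel": [-0.02, -0.02, 0.02], "roll": 0, "fingers": 1}, {"travel": [-0.02, -0.02, 0.02], "roll": 0, "fingers": 1}, {"travel": [-0.02, -0.02, 0.02], "roll": 0, "fingers": 1}, {"travel": [-0.017, -0.022, 0.026], "roll": 0, "fingers": 1}, {"travel": [0, 0, 0], "roll": 0, "fingers": 1}, {"travel": [0, 0, 0], "roll": 0, "fingers": 1}]'

```text
time: 1.78
tcp_pos: [0.4609, 0.137, 0.1084]
tool_rot: [-0.001, 0.109, 0.994, -0.001]
ft_force: [0.1, 0.2, -0.3]
width: 0.0879
grasp_force: 0.0
```

```bash
python3 go.py .4625 .1375 .037 -12.4; python3 - <<'E'
from h import *
import cv2
C=cams()
for n,pt in(("top",[.4625,.1375,.044]),("scene",[.4625,.1375,.044])):
    u,v=proj(C[n],pt)[0].astype(int);print(n,u,v)
    i=C[n]["color"][v-50:v+50,u-66:u+67,::-1];cv2.imwrite(f"pics/{n}1.png",cv2.resize(i,None,fx=3,fy=4.5,interpolation=cv2.INTER_CUBIC) if 0 else cv2.resize(i,(399,300),interpolation=cv2.INTER_CUBIC))
import numpy as np
cv2.imwrite("pics/both1.png",np.hstack([cv2.imread("pics/top1.png"),cv2.imread("pics/scene1.png")]))
E
```

```text
tcp [0.4609 0.137  0.1084] yaw -12.569815107233946 toolz [-0.0028 -0.0018 -1.    ] F [ 0.0918  0.1979 -0.3297] w 0.08787999620043274 gf 0.0 t 1.7833
travel [-0.0016  0.001   0.0714] len 0.07145156113295588 roll -0.002963832740859598
top 252 233
scene 297 214
```

View pics/both1.png

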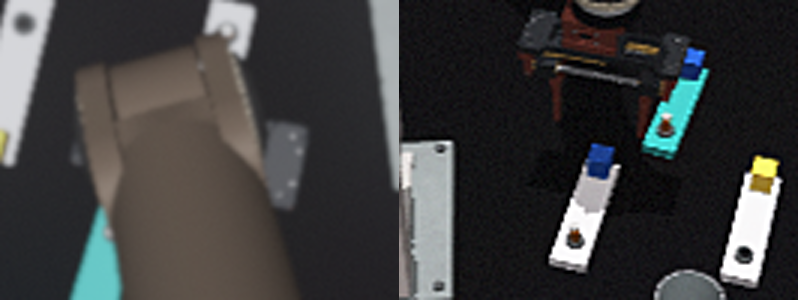

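The gripper hovers above the blue block (scene crop 600,160) with fingers on either side and the neighbours clear. Descending and gripping.

Emit:
send_rows --series '[{"travel": [-0.002, 0.001, 0.02], "roll": 0, "fingers": 1}, {"travel": [0, 0, 0.02], "roll": 0, "fingers": 1}, {"travel": [0, 0, 0.02], "roll": 0, "fingers": 1}, {"travel": [0, 0, 0.012], "roll": 0, "fingers": 1}, {"travel": [0, 0, 0], "roll": 0, "fingers": 1}, {"travel": [0, 0, 0], "roll": 0, "fingers": -1}, {"travel": [0, 0, 0], "roll": 0, "fingers": -1}, {"travel": [0, 0, 0], "roll": 0, "fingers": -1}, {"travel": [0, 0, 0], "roll": 0, "fingers": -1}, {"travel": [0, 0, 0], "roll": 0, "fingers": -1}, {"travel": [0, 0, 0], "roll": 0, "fingers": -1}]' --grip_force 55

```text
time: 2.8
tcp_pos: [0.4639, 0.1395, 0.0381]
tool_rot: [0.0, 0.108, 0.994, 0.0]
ft_force: [0.2, -0.0, -0.8]
width: 0.0513
grasp_force: 0.0
```

```bash
python3 go.py .4625 .1375 .137 -12.4
```

```text
tcp [0.4639 0.1395 0.0381] yaw -12.362368933604182 toolz [ 0.0008  0.0005 -1.    ] F [ 0.1776 -0.0261 -0.7573] w 0.051313979147484444 gf 0.0 t 2.8
travel [ 0.0008 -0.0022 -0.0989] len 0.09889543345324549 roll 0.0006567860096436185
```

Emit:
send_rows --series '[{"travel": [0.001, -0.002, 0], "roll": 0, "fingers": -1}, {"travel": [0, 0, 0], "roll": 0, "fingers": -1}, {"travel": [0, 0, 0], "roll": 0, "fingers": -1}, {"travel": [0, 0, 0], "roll": 0, "fingers": -1}, {"travel": [0, 0, 0], "roll": 0, "fingers": -1}, {"travel": [0, 0, 0], "roll": 0, "fingers": -1}, {"travel": [0, 0, 0], "roll": 0, "fingers": -1}, {"travel": [0, 0, 0], "roll": 0, "fingers": -1}]'

```text
time: 3.47
tcp_pos: [0.4622, 0.1376, 0.0376]
tool_rot: [-0.0, 0.108, 0.994, 0.0]
ft_force: [-1.2, 0.5, 1.2]
width: 0.0256
grasp_force: 55.0
```

```bash
python3 go.py .4625 .1375 .137 -12.4
```

```text
tcp [0.4622 0.1376 0.0376] yaw -12.365322182270942 toolz [-0.  0. -1.] F [-1.2049  0.4505  1.244 ] w 0.025607047538022048 gf 54.99362647533417 t 3.4667
travel [-0.0003 -0.     -0.0994] len 0.09936217609537473 roll 0.0006052420967785266
```

Emit:
send_rows --series '[{"travel": [0, 0, -0.005], "roll": 0, "fingers": -1}, {"travel": [0, 0, -0.01], "roll": 0, "fingers": -1}, {"travel": [0, 0, -0.01], "roll": 0, "fingers": -1}, {"travel": [0, 0, -0.01], "roll": 0, "fingers": -1}, {"travel": [0, 0, -0.01], "roll": 0, "fingers": -1}, {"travel": [0, 0, 0], "roll": 0, "fingers": -1}, {"travel": [0, 0, 0], "roll": 0, "fingers": -1}]'

```text
time: 4.05
tcp_pos: [0.4627, 0.1379, 0.0836]
tool_rot: [0.001, 0.108, 0.994, 0.001]
ft_force: [-0.4, -0.9, -2.8]
width: 0.0255
grasp_force: 55.0
```

```bash
cat > pgo.py <<'E'
# usage: pgo.py px py z yaw_off : sled-origin target in press frame (mm), TCP z in m
import sys;from go import *
P=np.array([.5564,-.1066,np.radians(6.42)])
G=float(sys.argv[5]) if len(sys.argv)>5 else -115.
a,b,z,off=map(float,sys.argv[1:5])
w=place(P,[[(a+G)/1000,b/1000,0]])[0];print("target",w[:2]);go(w[0],w[1],z,6.42+off)
o=ctrl.observe();d=o["tcp_pos"][:2]-P[:2];c,s=np.cos(P[2]),np.sin(P[2]);print("sled now in press mm",1e3*(c*d[0]+s*d[1])-G,1e3*(-s*d[0]+c*d[1]))
E
python3 pgo.py -70 -8 .088 0; cat >sag.py <<'E'
from h import *
import cv2,sys
C=cams();c=C["scene"];o=ctrl.observe();p=proj(c,o["tcp_pos"]+[.06,0,-.02])[0].astype(int);u,v=p;print(u,v)
i=c["color"][v-40:v+41,u-55:u+56,::-1];cv2.imwrite(sys.argv[1],cv2.resize(i,(777,567),interpolation=cv2.INTER_CUBIC))
E
python3 sag.py pics/sag.png
```

```text
target [ 0.3735 -0.1352]
tcp [0.4627 0.1379 0.0836] yaw -12.355280111275919 toolz [ 0.0018  0.001  -1.    ] F [-0.4105 -0.8937 -2.8452] w 0.025527928803152255 gf 54.992244243621826 t 4.05
travel [ 0.0288 -0.2859 -0.0048] len 0.2874074405490689 roll -0.3276904559259721
sled now in press mm 49.274980133594696 253.45228536101965
297 222
```

View pics/sag.png

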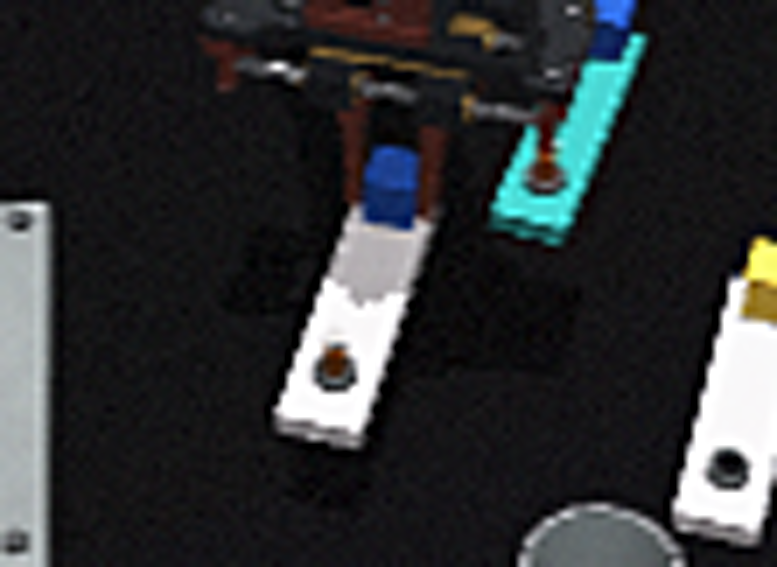

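Gripped and lifted, with the nose corners at crop (281,420) and (362,432). I'll check sag from these pixels.

```bash
python3 - <<'E'
from h import *
C=cams();c=C["scene"];o=ctrl.observe();t=o["tcp_pos"]
ob=[((281,420),(.145,-.02,-.0236)),((362,432),(.145,.02,-.0236))]
ob=[(np.array([242+(a+.5)/7-.5,182+(b+.5)/7-.5]),l) for (a,b),l in ob]
ya=np.radians(-12.36)
for pit in np.radians([0,2,4,6,8]):
    r=[]
    for px,l in ob:
        x=l[0]*np.cos(pit)+l[2]*np.sin(pit); z=-l[0]*np.sin(pit)+l[2]*np.cos(pit)
        w=[t[0]+x*np.cos(ya)-l[1]*np.sin(ya),t[1]+x*np.sin(ya)+l[1]*np.cos(ya),t[2]+z]
        r.append((proj(c,w)[0]-px).round(1).tolist())
    print(np.degrees(pit),r)
E
```

```text
0.0 [[-0.6, -1.3], [-0.3, -0.5]]
2.0 [[-0.5, -0.5], [-0.2, 0.3]]
4.0 [[-0.4, 0.2], [-0.2, 1.0]]
6.000000000000001 [[-0.3, 0.9], [-0.1, 1.7]]
8.0 [[-0.2, 1.6], [-0.1, 2.4]]
```

Sag is about 1° or less. Roll first, then travel.

Emit:
send_rows --series '[{"travel": [0, -0.01, 0], "roll": -0.08, "fingers": -1}, {"travel": [0, -0.01, 0], "roll": -0.08, "fingers": -1}, {"travel": [0, -0.01, 0], "roll": -0.08, "fingers": -1}, {"travel": [0, -0.01, 0], "roll": -0.088, "fingers": -1}, {"travel": [0, 0, 0], "roll": 0, "fingers": -1}]'

```text
time: 4.67
tcp_pos: [0.458, 0.0958, 0.0822]
tool_rot: [-0.001, -0.057, 0.998, -0.001]
ft_force: [0.5, 0.0, -2.8]
width: 0.0255
grasp_force: 55.0
```

```bash
python3 pgo.py -70 -8 .086 0
```

```text
target [ 0.3735 -0.1352]
tcp [0.458  0.0958 0.0822] yaw 6.521530254160099 toolz [-0.0012 -0.0011 -1.    ] F [ 0.478   0.0232 -2.7541] w 0.02548115933208278 gf 54.991076588630676 t 4.6667
travel [ 0.1103 -0.22   -0.0035] len 0.24608525122920816 roll 0.0017720372254803913
sled now in press mm 39.85926306080282 212.16880767563788
```

Emit:
send_rows --series '[{"travel": [0.02, -0.015, 0], "roll": 0, "fingers": -1}, {"travel": [0.02, -0.02, 0], "roll": 0, "fingers": -1}, {"travel": [0.02, -0.025, 0], "roll": 0, "fingers": -1}, {"travel": [0.02, -0.03, 0], "roll": 0, "fingers": -1}, {"travel": [0.02, -0.03, 0], "roll": 0, "fingers": -1}, {"travel": [0.01, -0.03, -0.002], "roll": 0, "fingers": -1}, {"travel": [0, -0.03, -0.002], "roll": 0, "fingers": -1}, {"travel": [0, -0.025, 0], "roll": 0, "fingers": -1}, {"travel": [0, -0.015, 0], "roll": 0, "fingers": -1}, {"travel": [0, 0, 0], "roll": 0, "fingers": -1}, {"travel": [0, 0, 0], "roll": 0, "fingers": -1}]'

```text
time: 5.58
tcp_pos: [0.3737, -0.1331, 0.0864]
tool_rot: [-0.0, -0.054, 0.999, 0.0]
ft_force: [-0.9, 1.1, -2.0]
width: 0.0256
grasp_force: 55.0
```

```bash
python3 pgo.py -12 -6 .083 0; python3 - <<'E'
from h import *
import cv2
C=cams()
a=C["top"]["color"][150:250,280:400,::-1];b=C["scene"]["color"][180:280,190:310,::-1]
cv2.imwrite("pics/pre.png",np.hstack([cv2.resize(k,(396,330),interpolation=cv2.INTER_CUBIC) for k in(a,b)]))
E
```

```text
target [ 0.4309 -0.1268]
tcp [ 0.3737 -0.1331  0.0864] yaw 6.197296249249748 toolz [-0.0005  0.0001 -1.    ] F [-0.8622  1.0782 -1.9531] w 0.025609127612514833 gf 54.9923712015152 t 5.5833
travel [-0.0575  0.0002  0.0034] len 0.057600164830480194 roll -0.003886913707132694
sled now in press mm -69.49914553982049 -5.941330323346373
```

View pics/pre.png

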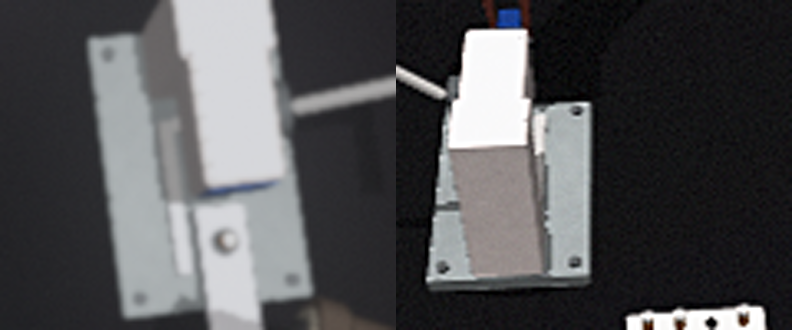

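The sled is in front, parallel to the rail: nose left corner at crop (196,205), rail edge at (190,230), vial cap at (225,240). Entering under the head.

Emit:
send_rows --series '[{"travel": [-0.01, -0.002, 0.001], "roll": -0.003, "fingers": -1}, {"travel": [-0.012, 0, 0.001], "roll": 0, "fingers": -1}, {"travel": [-0.012, 0, 0.001], "roll": 0, "fingers": -1}, {"travel": [-0.012, 0, 0], "roll": 0, "fingers": -1}, {"travel": [-0.01, 0, 0], "roll": 0, "fingers": -1}, {"travel": [0, 0, 0.01], "roll": 0, "fingers": -1}, {"travel": [0, 0, 0.008], "roll": 0, "fingers": -1}, {"travel": [0, 0, 0], "roll": 0, "fingers": -1}, {"travel": [0, 0, 0], "roll": 0, "fingers": -1}]'

```text
time: 6.43
tcp_pos: [0.428, -0.1286, 0.0646]
tool_rot: [-0.001, -0.057, 0.998, 0.0]
ft_force: [0.5, -0.2, -2.4]
width: 0.0258
grasp_force: 55.0
```

```bash
python3 pgo.py 0 0 .058 0
```

```text
target [ 0.4421 -0.1195]
tcp [ 0.428  -0.1286  0.0646] yaw 6.5676864463419165 toolz [-0.003   0.0004 -1.    ] F [ 0.4535 -0.1946 -2.3853] w 0.02581080665346388 gf 54.992271065711975 t 6.4333
travel [-0.0151  0.0074  0.0066] len 0.018042906966901143 roll 0.0025776147492363784
sled now in press mm -15.024012732796734 -7.48088116369291
```

Lower onto the base in small steps.

Emit:
send_rows --series '[{"travel": [0, 0, 0.003], "roll": 0, "fingers": -1}, {"travel": [0, 0, 0.003], "roll": 0, "fingers": -1}, {"travel": [0, 0, 0.001], "roll": 0, "fingers": -1}, {"travel": [0, 0, 0.001], "roll": 0, "fingers": -1}, {"travel": [0, 0, 0], "roll": 0, "fingers": -1}]'

```text
time: 6.85
tcp_pos: [0.4295, -0.1287, 0.0577]
tool_rot: [0.0, -0.057, 0.998, 0.0]
ft_force: [-0.7, -0.0, -2.6]
width: 0.0257
grasp_force: 55.0
```

```bash
python3 pgo.py 0 0 .058 0
```

```text
target [ 0.4421 -0.1195]
tcp [ 0.4295 -0.1287  0.0577] yaw 6.591414076523804 toolz [ 0.0001  0.0001 -1.    ] F [-0.6624 -0.0153 -2.645 ] w 0.025662431948056074 gf 54.9924373626709 t 6.85
travel [-0.0136  0.0077 -0.0003] len 0.015604869974409862 roll 0.002991740019605891
sled now in press mm -13.545491494177128 -7.742890030490531
```

Emit:
send_rows --series '[{"travel": [0, 0, 0.001], "roll": 0.003, "fingers": -1}, {"travel": [0, 0, 0.001], "roll": 0, "fingers": -1}, {"travel": [0, 0, 0], "roll": 0, "fingers": -1}, {"travel": [0, 0, 0], "roll": 0, "fingers": -1}]'

```text
time: 7.18
tcp_pos: [0.4296, -0.1287, 0.0575]
tool_rot: [0.0, -0.056, 0.998, 0.0]
ft_force: [-8.6, 1.9, 29.2]
width: 0.0259
grasp_force: 55.0
```

```bash
python3 pgo.py 0 0 .058 0
```

```text
target [ 0.4421 -0.1195]
tcp [ 0.4296 -0.1287  0.0575] yaw 6.423598305963074 toolz [ 0.0008  0.0007 -1.    ] F [-8.6067  1.9263 29.1608] w 0.025904804915523487 gf 55.00823199748993 t 7.1833
travel [-0.0135  0.0078 -0.0005] len 0.015565697405538427 roll 6.280228654978253e-05
sled now in press mm -13.483700612175994 -7.761206294798319
```

The sled is on the base (z as expected). Ease off the down force, then slide toward the rail.

Emit:
send_rows --series '[{"travel": [0, 0, -0.0013], "roll": 0, "fingers": -1}, {"travel": [0, 0.002, 0], "roll": 0, "fingers": -1}, {"travel": [0, 0.002, 0], "roll": 0, "fingers": -1}, {"travel": [0, 0.001, 0], "roll": 0, "fingers": -1}, {"travel": [0, 0, 0], "roll": 0, "fingers": -1}, {"travel": [0, 0, 0], "roll": 0, "fingers": -1}]'

```text
time: 7.68
tcp_pos: [0.4301, -0.1246, 0.0576]
tool_rot: [0.001, -0.056, 0.998, -0.001]
ft_force: [-0.0, -4.5, 7.1]
width: 0.0256
grasp_force: 55.0
```

```bash
python3 pgo.py 0 0 .058 0
```

```text
target [ 0.4421 -0.1195]
tcp [ 0.4301 -0.1246  0.0576] yaw 6.3804396096946085 toolz [ 0.0025 -0.0013 -1.    ] F [-0.0004 -4.5269  7.1072] w 0.02562429356322178 gf 54.996498227119446 t 7.6833
travel [-0.0125  0.0037 -0.0004] len 0.013027261903666957 roll -0.0006904590642031246
sled now in press mm -12.474668867125416 -3.729042538279959
```

Emit:
send_rows --series '[{"travel": [0, 0.001, 0], "roll": 0, "fingers": -1}, {"travel": [0, 0.001, 0], "roll": 0, "fingers": -1}, {"travel": [0, 0, 0], "roll": 0, "fingers": -1}, {"travel": [0, 0, 0], "roll": 0, "fingers": -1}]'

```text
time: 8.02
tcp_pos: [0.4301, -0.1227, 0.0576]
tool_rot: [0.001, -0.056, 0.998, -0.001]
ft_force: [-0.4, -3.6, 6.8]
width: 0.026
grasp_force: 55.0
```

```bash
python3 pgo.py 0 0 .058 0
```

```text
target [ 0.4421 -0.1195]
tcp [ 0.4301 -0.1227  0.0576] yaw 6.37542395585475 toolz [ 0.0029 -0.0014 -1.    ] F [-0.3777 -3.6267  6.7818] w 0.0260018164135515 gf 54.99641418457031 t 8.0167
travel [-0.0123  0.0019 -0.0004] len 0.012437019056510911 roll -0.000777998737848959
sled now in press mm -12.2864027367808 -1.8819756653840336
```

Emit:
send_rows --series '[{"travel": [0, 0.001, 0], "roll": 0, "fingers": -1}, {"travel": [0, 0.001, 0], "roll": 0, "fingers": -1}, {"travel": [0, 0, 0], "roll": 0, "fingers": -1}, {"travel": [0, 0, 0], "roll": 0, "fingers": -1}]'

```text
time: 8.35
tcp_pos: [0.43, -0.1212, 0.0576]
tool_rot: [0.002, -0.055, 0.998, -0.001]
ft_force: [-0.2, -5.5, 5.7]
width: 0.0255
grasp_force: 55.0
```

```bash
python3 pgo.py 0 0 .058 0
```

```text
target [ 0.4421 -0.1195]
tcp [ 0.43   -0.1212  0.0576] yaw 6.331753291552405 toolz [ 0.0033 -0.0019 -1.    ] F [-0.1583 -5.5407  5.6716] w 0.025509328896982965 gf 55.00474512577057 t 8.35
travel [-0.0122  0.0004 -0.0004] len 0.012262233894420563 roll -0.0015401956164580203
sled now in press mm -12.248721010458809 -0.39010285617185025
```

Emit:
send_rows --series '[{"travel": [0, 0.001, 0], "roll": 0, "fingers": -1}, {"travel": [0, 0.0005, 0], "roll": 0, "fingers": -1}, {"travel": [0, 0, 0], "roll": 0, "fingers": -1}, {"travel": [0, 0, 0], "roll": 0, "fingers": -1}]'

```text
time: 8.68
tcp_pos: [0.4299, -0.121, 0.0576]
tool_rot: [0.002, -0.055, 0.999, -0.002]
ft_force: [0.3, -11.2, 3.3]
width: 0.0257
grasp_force: 55.0
```

```bash
python3 pgo.py 0 0 .058 0
```

```text
target [ 0.4421 -0.1195]
tcp [ 0.4299 -0.121   0.0576] yaw 6.2493733048051405 toolz [ 0.0038 -0.0032 -1.    ] F [  0.3373 -11.1582   3.3362] w 0.025746515041118412 gf 55.021687746047974 t 8.6833
travel [-0.0123  0.0002 -0.0004] len 0.012322287894950948 roll -0.002977997622947084
sled now in press mm -12.314629507155828 -0.14934396612177603
```

Rail contact (force 11 N, y at -0.15 mm). Now slide to the end stop.

Emit:
send_rows --series '[{"travel": [-0.003, 0, 0], "roll": 0, "fingers": -1}, {"travel": [-0.003, 0, 0], "roll": 0, "fingers": -1}, {"travel": [-0.003, 0, 0], "roll": 0, "fingers": -1}, {"travel": [-0.001, 0, 0], "roll": 0, "fingers": -1}, {"travel": [0, 0, 0], "roll": 0, "fingers": -1}, {"travel": [0, 0, 0], "roll": 0, "fingers": -1}]'

```text
time: 9.18
tcp_pos: [0.4318, -0.1208, 0.0572]
tool_rot: [-0.005, -0.053, 0.999, -0.0]
ft_force: [-24.9, -13.8, 33.9]
width: 0.0256
grasp_force: 55.0
```

```bash
python3 pgo.py 0 0 .058 0
```

```text
target [ 0.4421 -0.1195]
tcp [ 0.4318 -0.1208  0.0572] yaw 6.124258436031278 toolz [-0.0104 -0.0016 -0.9999] F [-24.9001 -13.7974  33.9213] w 0.025643335384065453 gf 55.01258432865143 t 9.1833
travel [-0.0104  0.0002 -0.0009] len 0.010420790168353945 roll -0.005161664026251627
sled now in press mm -10.385451094622297 -0.16762689461014696
```

Blocked 10 mm short, with Fz 34 N: probably a friction jam. I'll unload it by raising 2 mm and moving off the rail, then look at the forces.

Emit:
send_rows --series '[{"travel": [0.008, 0, 0], "roll": 0, "fingers": -1}, {"travel": [0, -0.0015, -0.001], "roll": 0, "fingers": -1}, {"travel": [0, 0, -0.0015], "roll": 0, "fingers": -1}, {"travel": [0, 0, 0], "roll": 0, "fingers": -1}, {"travel": [0, 0, 0], "roll": 0, "fingers": -1}]'

```text
time: 9.6
tcp_pos: [0.4302, -0.121, 0.0593]
tool_rot: [-0.0, -0.055, 0.998, -0.001]
ft_force: [-1.9, -7.9, -0.8]
width: 0.0256
grasp_force: 55.0
```

```bash
python3 pgo.py 0 -1 .059 0
```

```text
target [ 0.4422 -0.1205]
tcp [ 0.4302 -0.121   0.0593] yaw 6.3174286113879266 toolz [-0.0005 -0.0017 -1.    ] F [-1.8758 -7.9053 -0.8428] w 0.02560565765693478 gf 55.01315474510193 t 9.6
travel [-0.012  -0.0007  0.0003] len 0.01205956259993946 roll -0.0017902084496232973
sled now in press mm -12.03182355551857 -0.2435557912630927
```

Emit:
send_rows --series '[{"travel": [0, -0.002, -0.001], "roll": 0, "fingers": -1}, {"travel": [0, 0, 0], "roll": 0, "fingers": -1}, {"travel": [-0.002, 0, 0], "roll": 0, "fingers": -1}, {"travel": [-0.002, 0, 0], "roll": 0, "fingers": -1}, {"travel": [-0.002, 0, 0], "roll": 0, "fingers": -1}, {"travel": [0, 0, 0], "roll": 0, "fingers": -1}, {"travel": [0, 0, 0], "roll": 0, "fingers": -1}]'

```text
time: 10.18
tcp_pos: [0.4373, -0.1205, 0.0604]
tool_rot: [0.0, -0.056, 0.998, -0.0]
ft_force: [0.4, -2.1, -3.6]
width: 0.0258
grasp_force: 55.0
```

```bash
python3 pgo.py 0 -1 .059 0
```

```text
target [ 0.4422 -0.1205]
tcp [ 0.4373 -0.1205  0.0604] yaw 6.450493092131226 toolz [ 0.0006 -0.     -1.    ] F [ 0.3832 -2.1115 -3.5677] w 0.025783197194818218 gf 54.999375343322754 t 10.1833
travel [-0.0049 -0.0005  0.0014] len 0.005161932010561126 roll 0.00053220485680387
sled now in press mm -4.946256415852545 -0.5395233877475321
```

Freed: x is now -4.9 with no force. Continuing toward the stop, slightly raised.

Emit:
send_rows --series '[{"travel": [-0.002, 0, 0], "roll": 0, "fingers": -1}, {"travel": [-0.001, 0, 0], "roll": 0, "fingers": -1}, {"travel": [-0.001, 0, 0], "roll": 0, "fingers": -1}, {"travel": [0, 0, 0], "roll": 0, "fingers": -1}, {"travel": [0, 0, 0], "roll": 0, "fingers": -1}]'

```text
time: 10.6
tcp_pos: [0.4409, -0.1202, 0.0604]
tool_rot: [0.0, -0.056, 0.998, 0.0]
ft_force: [0.4, -1.7, -3.7]
width: 0.0257
grasp_force: 55.0
```

```bash
python3 pgo.py 0 -1 .059 0
```

```text
target [ 0.4422 -0.1205]
tcp [ 0.4409 -0.1202  0.0604] yaw 6.436407651047821 toolz [ 0.0003  0.0001 -1.    ] F [ 0.3592 -1.6628 -3.7008] w 0.025655467121704918 gf 54.99890863895416 t 10.6
travel [-0.0013 -0.0004  0.0014] len 0.0019596375373569833 roll 0.00028636753330277487
sled now in press mm -1.256260040184472 -0.5860840584659445
```

Emit:
send_rows --series '[{"travel": [-0.001, 0, 0], "roll": 0, "fingers": -1}, {"travel": [-0.001, 0, 0], "roll": 0, "fingers": -1}, {"travel": [0, 0, 0], "roll": 0, "fingers": -1}, {"travel": [0, 0, 0], "roll": 0, "fingers": -1}]'

```text
time: 10.93
tcp_pos: [0.4419, -0.1201, 0.0603]
tool_rot: [-0.001, -0.056, 0.998, 0.0]
ft_force: [-4.8, -2.9, -0.3]
width: 0.0259
grasp_force: 55.0
```

```bash
python3 pgo.py 0 -1 .059 0
```

```text
target [ 0.4422 -0.1205]
tcp [ 0.4419 -0.1201  0.0603] yaw 6.416063093193186 toolz [-0.0016  0.0002 -1.    ] F [-4.7843 -2.9446 -0.2565] w 0.02587823494572674 gf 54.99963104724884 t 10.9333
travel [-0.0003 -0.0004  0.0013] len 0.0013890711220702458 roll -6.871198612308102e-05
sled now in press mm -0.334201602693625 -0.600816670320168
```

End stop contact at x ≈ -0.3 mm, as measured. Lower onto the base, then nudge against the rail.

Emit:
send_rows --series '[{"travel": [0, 0, 0.0015], "roll": 0, "fingers": -1}, {"travel": [0, 0, 0.0012], "roll": 0, "fingers": -1}, {"travel": [0, 0.001, 0], "roll": 0, "fingers": -1}, {"travel": [0, 0, 0], "roll": 0, "fingers": -1}, {"travel": [0, 0, 0], "roll": 0, "fingers": -1}]'

```text
time: 11.35
tcp_pos: [0.4418, -0.12, 0.0575]
tool_rot: [-0.001, -0.056, 0.998, -0.0]
ft_force: [-4.1, -6.1, -2.6]
width: 0.0259
grasp_force: 55.0
```

```bash
python3 pgo.py 0 -1 .059 0
```

```text
target [ 0.4422 -0.1205]
tcp [ 0.4418 -0.12    0.0575] yaw 6.378891657180638 toolz [-0.0011 -0.0008 -1.    ] F [-4.1022 -6.0821 -2.5677] w 0.025850280103313004 gf 54.999210834503174 t 11.35
travel [-0.0003 -0.0005 -0.0015] len 0.0016134384852242334 roll -0.0007174759322364304
sled now in press mm -0.34012504934572974 -0.4608592520033827
```

Emit:
send_rows --series '[{"travel": [0, 0, 0.0005], "roll": 0, "fingers": -1}, {"travel": [0, 0, 0], "roll": 0, "fingers": -1}, {"travel": [0, 0, 0], "roll": 0, "fingers": -0.2}, {"travel": [0, 0, 0], "roll": 0, "fingers": -0.2}, {"travel": [0, 0, 0], "roll": 0, "fingers": 0.2}, {"travel": [0, 0, 0], "roll": 0, "fingers": 0.2}, {"travel": [0, 0, 0], "roll": 0, "fingers": 0.2}, {"travel": [0, 0, 0], "roll": 0, "fingers": 0.2}]'

```text
time: 12.02
tcp_pos: [0.4429, -0.1189, 0.0573]
tool_rot: [0.0, -0.056, 0.998, 0.0]
ft_force: [0.8, -0.6, -0.0]
width: 0.052
grasp_force: 0.0
```

```bash
python3 pgo.py 0 -1 .15 0
```

```text
target [ 0.4422 -0.1205]
tcp [ 0.4429 -0.1189  0.0573] yaw 6.451247242070175 toolz [ 0.0005  0.0001 -1.    ] F [ 0.7711 -0.6453 -0.0317] w 0.052014630485821486 gf 0.0 t 12.0167
travel [ 0.0008 -0.0015 -0.0927] len 0.09269836412275717 roll 0.0005453672562922434
sled now in press mm 0.8349834429566414 0.49745752948934274
```

Released. Retract up and check the sled in both cameras.

Emit:
send_rows --series '[{"travel": [0, 0, -0.008], "roll": 0, "fingers": 0.2}, {"travel": [0, 0, -0.02], "roll": 0, "fingers": 0.2}, {"travel": [0, 0, -0.035], "roll": 0, "fingers": -1}, {"travel": [0, 0, -0.035], "roll": 0, "fingers": -1}, {"travel": [0, 0, -0.035], "roll": 0, "fingers": -1}, {"travel": [0, 0, -0.035], "roll": 0, "fingers": -1}, {"travel": [0, 0, -0.035], "roll": 0, "fingers": -1}, {"travel": [0, 0, -0.035], "roll": 0, "fingers": -1}, {"travel": [0, 0, -0.035], "roll": 0, "fingers": -1}, {"travel": [0, 0, 0], "roll": 0, "fingers": -1}]'

```text
time: 12.85
tcp_pos: [0.4448, -0.1198, 0.3373]
tool_rot: [0.005, -0.056, 0.998, -0.001]
ft_force: [1.2, -0.2, 0.5]
width: 0.0031
grasp_force: 0.0
```

```bash
python3 go.py .562 -.269 .32 6.42; python3 - <<'E'
from h import *
import cv2
C=cams()
a=C["top"]["color"][175:255,290:390,::-1];b=C["scene"]["color"][155:235,180:280,::-1]
cv2.imwrite("pics/post.png",np.hstack([cv2.resize(k,(400,320),interpolation=cv2.INTER_CUBIC) for k in(a,b)]))
P=[.5564,-.1066,np.radians(6.42)]
for n in C: print(n,proj(C[n],place(P,np.array([[-115,0,64],[-130,20,34],[-130,-20,34]])/1000)).round(1).tolist())
E
```

```text
tcp [ 0.4448 -0.1198  0.3373] yaw 6.39574463458207 toolz [ 0.0105 -0.0006 -0.9999] F [ 1.2236 -0.2425  0.4998] w 0.0031337928506802518 gf 0.0 t 12.85
travel [-0.0997 -0.1613  0.0186] len 0.19049840753804886 roll -0.000423335987817246
scene [[225.7, 203.1], [232.2, 205.9], [221.1, 206.4]]
top [[348.2, 240.1], [339.8, 246.8], [354.2, 245.0]]
```

View pics/post.png

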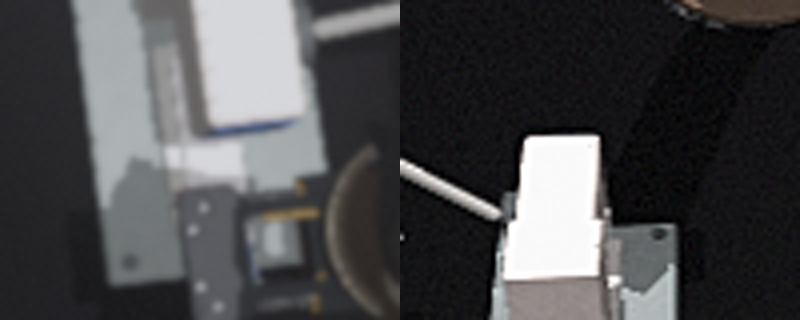

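The gripper still hides the block, but the bar (crop 205,165) lies along the rail. Moving above the lever grip, then I'll check the sled again.

Emit:
send_rows --series '[{"travel": [-0.01, -0.02, 0], "roll": 0, "fingers": -1}, {"travel": [-0.018, -0.028, 0], "roll": 0, "fingers": -1}, {"travel": [-0.018, -0.028, 0], "roll": 0, "fingers": -1}, {"travel": [-0.018, -0.028, 0], "roll": 0, "fingers": -1}, {"travel": [-0.018, -0.028, 0], "roll": 0, "fingers": -1}, {"travel": [-0.018, -0.029, 0], "roll": 0, "fingers": -1}, {"travel": [0, 0, 0], "roll": 0, "fingers": -1}, {"travel": [0, 0, 0], "roll": 0, "fingers": -1}]'

```text
time: 13.62
tcp_pos: [0.5595, -0.2691, 0.3274]
tool_rot: [-0.002, -0.055, 0.998, 0.0]
ft_force: [0.1, 0.6, 0.4]
width: 0.0006
grasp_force: 0.0
```

```bash
python3 go.py .562 -.269 .293 6.42; python3 - <<'E'
from h import *
import cv2
C=cams()
a=C["top"]["color"][175:255,290:390,::-1];b=C["scene"]["color"][130:210,140:240,::-1]
cv2.imwrite("pics/post2.png",np.hstack([cv2.resize(k,(400,320),interpolation=cv2.INTER_CUBIC) for k in(a,b)]))
E
```

```text
tcp [ 0.5595 -0.2691  0.3274] yaw 6.28899228130629 toolz [-0.0047  0.0003 -1.    ] F [0.0768 0.6464 0.4217] w 0.0005780475750048756 gf 0.0 t 13.6167
travel [-0.0027 -0.0002  0.0344] len 0.034484704185502875 roll -0.0022865160367317675
```

View pics/post2.png

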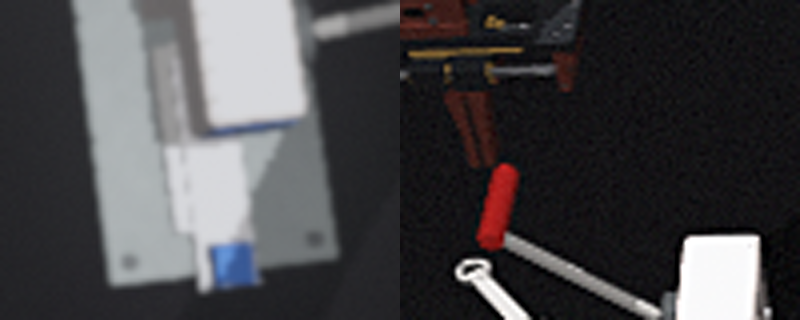

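The sled is in place: handle top at crop (232,264), i.e. pixel (347.6,240.6), against the predicted (348.2,240.1). The closed fingers stand over the red grip. Descend to touch it.

Emit:
send_rows --series '[{"travel": [-0.002, 0, 0.015], "roll": 0, "fingers": -1}, {"travel": [0, 0, 0.012], "roll": 0, "fingers": -1}, {"travel": [0, 0, 0.005], "roll": 0, "fingers": -1}, {"travel": [0, 0, 0.004], "roll": 0, "fingers": -1}, {"travel": [0, -0.002, 0.003], "roll": 0, "fingers": -1}, {"travel": [0, -0.002, 0.003], "roll": 0, "fingers": -1}, {"travel": [0, 0, 0], "roll": 0, "fingers": -1}]'

```text
time: 14.3
tcp_pos: [0.5623, -0.2717, 0.2884]
tool_rot: [0.0, -0.056, 0.998, 0.0]
ft_force: [-2.2, 2.6, 3.7]
width: 0.0007
grasp_force: 1.8
```

```bash
python3 pgo.py 0 -162 .293 0 -10.6
```

```text
target [ 0.564  -0.2688]
tcp [ 0.5623 -0.2717  0.2884] yaw 6.419287930990738 toolz [ 0.0001  0.0003 -1.    ] F [-2.2301  2.551   3.6794] w 0.000657819269539906 gf 1.8447015434503555 t 14.3
travel [-0.002   0.0027 -0.0046] len 0.005759950357523893 roll -1.2427948713042015e-05
sled now in press mm -2.0250714196090893 -164.73446623158526
```

Emit:
send_rows --series '[{"travel": [0, -0.005, 0.007], "roll": 0, "fingers": -1}, {"travel": [0, -0.004, 0.007], "roll": 0, "fingers": -1}, {"travel": [0, -0.004, 0.007], "roll": 0, "fingers": -1}, {"travel": [0, -0.004, 0.007], "roll": 0, "fingers": -1}, {"travel": [0, -0.003, 0.007], "roll": 0, "fingers": -1}, {"travel": [0, -0.003, 0.007], "roll": 0, "fingers": -1}, {"travel": [0, -0.002, 0.008], "roll": 0, "fingers": -1}, {"travel": [0, -0.002, 0.008], "roll": 0, "fingers": -1}, {"travel": [0, -0.002, 0.008], "roll": 0, "fingers": -1}]'

```text
time: 15.05
tcp_pos: [0.5665, -0.3041, 0.2243]
tool_rot: [0.002, -0.055, 0.998, -0.003]
ft_force: [-0.9, -5.2, 9.6]
width: 0.0004
grasp_force: 5.1
```

```bash
python3 pgo.py 0 -162 .293 0 -10.6; python3 - <<'E'
from h import *
import cv2
C=cams()
cv2.imwrite("pics/lev.png",cv2.resize(C["scene"]["color"][150:230,130:250,::-1],(720,480),interpolation=cv2.INTER_CUBIC))
E
```

```text
target [ 0.564  -0.2688]
tcp [ 0.5665 -0.3041  0.2243] yaw 6.313446584837829 toolz [ 0.0046 -0.0053 -1.    ] F [-0.9002 -5.1879  9.6169] w 0.0003752797805467213 gf 5.143466144800186 t 15.05
travel [-0.0016  0.035  -0.0689] len 0.07727464033821135 roll -0.0018597079238243353
sled now in press mm -1.4357196582256364 -197.39446463237766
```

View pics/lev.png

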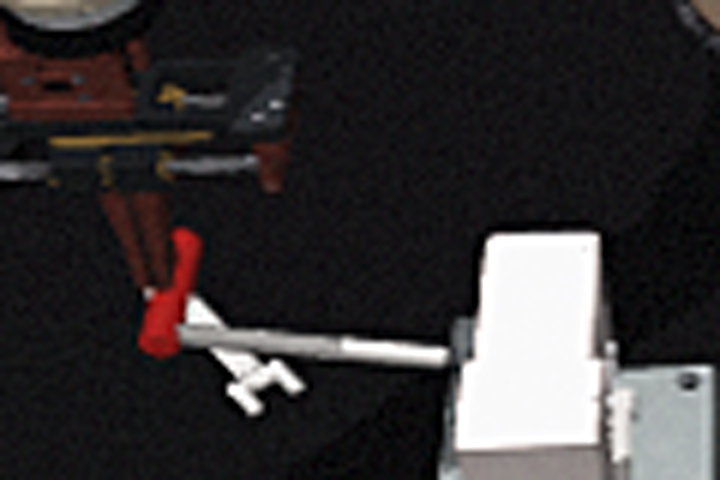

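Picture shows the fingers toward the outer side of the bar (bar ends at crop (187,238) and (158,340), tips near (150,290)), and Fy is -5 N. I'll compute the bar's actual y/z from these pixels.

```bash
python3 - <<'E'
from h import *
C=cams();c=C["scene"];P=[.5564,-.1066,np.radians(6.42)]
def solve(a,b):
    f=lambda q:np.r_[proj(c,place(P,[[q[2]-.036,q[0],q[1]]]))[0]-a,proj(c,place(P,[[q[2]+.036,q[0],q[1]]]))[0]-b]
    r=least_squares(f,[-.19,.2,-.01]);return (r.x*1e3).round(1),r.fun.round(1)
k=lambda u,v:np.array([130+(u+.5)/6-.5,150+(v+.5)/6-.5])
print("now",solve(k(187,241),k(160,328)))
print("rest check",solve(np.array(S(83,63)),np.array(S(65,147))))
# 1-D: bar on arc radius .15 about hinge (yh,.17), x centre -10.6
for yh in(-.035,-.041,-.047):
    for th in np.radians([0,4,8,12,16]):
        q=[yh-.15*np.cos(th),.17+.15*np.sin(th)]
        print(yh,np.degrees(th).round(),[ (proj(c,place(P,[[-.0106+s,q[0],q[1]]]))[0]-m).round(1).tolist() for s,m in((-.036,k(187,241)),(.036,k(160,328)))])
E
```

```text
now (array([-214.9,  141. ,  -77.1]), array([-0.5, -0.1,  0.5,  0.1]))
rest check (array([-140.9,  319.1,   49. ]), array([ 0.1,  0. , -0.1, -0. ]))
-0.035 0.0 [[3.7, 6.7], [4.7, 8.0]]
-0.035 4.0 [[3.1, 4.3], [4.1, 5.6]]
-0.035 8.0 [[2.8, 1.9], [3.8, 3.2]]
-0.035 12.0 [[2.7, -0.5], [3.7, 0.8]]
-0.035 16.0 [[2.9, -2.9], [3.8, -1.6]]
-0.041 0.0 [[1.8, 6.8], [2.8, 8.1]]
-0.041 4.0 [[1.2, 4.4], [2.2, 5.7]]
-0.041 8.0 [[0.9, 2.0], [1.8, 3.3]]
-0.041 12.0 [[0.8, -0.4], [1.7, 0.9]]
-0.041 16.0 [[1.0, -2.8], [1.8, -1.6]]
-0.047 0.0 [[-0.1, 6.8], [0.8, 8.1]]
-0.047 4.0 [[-0.6, 4.4], [0.2, 5.8]]
-0.047 8.0 [[-1.0, 2.0], [-0.1, 3.3]]
-0.047 12.0 [[-1.1, -0.4], [-0.3, 0.9]]
-0.047 16.0 [[-0.9, -2.8], [-0.1, -1.5]]
```

The bar is at y ≈ -192 mm with the tips about 5 mm outside it. Shift inward with a slight raise.

Emit:
send_rows --series '[{"travel": [0, 0, -0.008], "roll": 0, "fingers": -1}, {"travel": [0, 0.006, -0.004], "roll": 0, "fingers": -1}, {"travel": [0, 0, 0], "roll": 0, "fingers": -1}, {"travel": [0, 0, 0], "roll": 0, "fingers": -1}]'

```text
time: 15.58
tcp_pos: [0.5658, -0.2963, 0.2366]
tool_rot: [0.002, -0.056, 0.998, -0.002]
ft_force: [0.1, -4.1, 6.9]
width: 0.0007
grasp_force: 3.7
```

```bash
python3 pgo.py 0 -162 .293 0 -10.6
```

```text
target [ 0.564  -0.2688]
tcp [ 0.5658 -0.2963  0.2366] yaw 6.38381338523541 toolz [ 0.0036 -0.0033 -1.    ] F [ 0.1363 -4.1098  6.9365] w 0.000723836007791321 gf 3.6813816614449024 t 15.5833
travel [-0.0015  0.0273 -0.0565] len 0.06282745463703726 roll -0.0006315755727928913
sled now in press mm -1.294006860655509 -189.5528244189038
```

Emit:
send_rows --series '[{"travel": [0, -0.001, 0.008], "roll": 0, "fingers": -1}, {"travel": [0, -0.001, 0.008], "roll": 0, "fingers": -1}, {"travel": [0, -0.001, 0.008], "roll": 0, "fingers": -1}, {"travel": [0, -0.001, 0.008], "roll": 0, "fingers": -1}, {"travel": [0, 0, 0.008], "roll": 0, "fingers": -1}, {"travel": [0, 0, 0.008], "roll": 0, "fingers": -1}, {"travel": [0, 0.001, 0.008], "roll": 0, "fingers": -1}, {"travel": [0, 0.001, 0.008], "roll": 0, "fingers": -1}]'

```text
time: 16.25
tcp_pos: [0.5664, -0.3, 0.1726]
tool_rot: [0.002, -0.055, 0.998, -0.003]
ft_force: [-0.1, -6.6, 8.5]
width: 0.0003
grasp_force: 4.7
```

```bash
python3 pgo.py 0 -162 .293 0 -10.6
```

```text
target [ 0.564  -0.2688]
tcp [ 0.5664 -0.3     0.1726] yaw 6.322689422257885 toolz [ 0.005  -0.0055 -1.    ] F [-0.1253 -6.6375  8.5289] w 0.000332397531595421 gf 4.7313036024570465 t 16.25
travel [-0.0015  0.0306 -0.1206] len 0.12439969694032638 roll -0.001698389978617813
sled now in press mm -1.0520856482827963 -193.35037574911775
```

Emit:
send_rows --series '[{"travel": [0, 0.002, -0.008], "roll": 0, "fingers": -1}, {"travel": [0, 0.008, -0.004], "roll": 0, "fingers": -1}, {"travel": [0, 0, 0.004], "roll": 0, "fingers": -1}, {"travel": [0, 0, 0.004], "roll": 0, "fingers": -1}, {"travel": [0, 0, 0], "roll": 0, "fingers": -1}]'

```text
time: 16.67
tcp_pos: [0.5654, -0.2839, 0.1754]
tool_rot: [0.001, -0.057, 0.998, 0.001]
ft_force: [0.1, 5.4, 8.1]
width: 0.0007
grasp_force: 3.8
```

```bash
python3 pgo.py 0 -162 .293 0 -10.6
```

```text
target [ 0.564  -0.2688]
tcp [ 0.5654 -0.2839  0.1754] yaw 6.549728181291492 toolz [ 0.0018  0.0028 -1.    ] F [0.0919 5.3753 8.0658] w 0.0007413435915188188 gf 3.7765350937843323 t 16.6667
travel [-0.0006  0.0155 -0.1176] len 0.11858051566856413 roll 0.002264183896160647
sled now in press mm -0.3152619563544903 -177.2131250985267
```

Now on the inner side, so the bar's centre is about y -185. Shift back out by half.

Emit:
send_rows --series '[{"travel": [0, -0.002, -0.008], "roll": 0, "fingers": -1}, {"travel": [0, -0.003, -0.002], "roll": 0, "fingers": -1}, {"travel": [0, 0, 0.003], "roll": 0, "fingers": -1}, {"travel": [0, 0, 0.004], "roll": 0, "fingers": -1}, {"travel": [0, 0, 0.003], "roll": 0, "fingers": -1}]'

```text
time: 17.08
tcp_pos: [0.5652, -0.2841, 0.1746]
tool_rot: [-0.001, -0.058, 0.998, 0.005]
ft_force: [-4.7, 17.7, 10.1]
width: 0.0005
grasp_force: 9.8
```

```bash
python3 pgo.py 0 -162 .293 0 -10.6
```

```text
target [ 0.564  -0.2688]
tcp [ 0.5652 -0.2841  0.1746] yaw 6.694368801426887 toolz [-0.002   0.01   -0.9999] F [-4.7374 17.6508 10.1005] w 0.00048184563320317626 gf 9.796635210514069 t 17.0833
travel [-0.0005  0.0166 -0.1183] len 0.11943142301327173 roll 0.004788638949649702
sled now in press mm -0.4950133729779953 -177.3883686526323
```

The tips slipped to the inside of the bar. Pressing from on top is unstable here, so I'll free the tool upward and take the bar between the fingers instead.

Emit:
send_rows --series '[{"travel": [0, 0.006, 0], "roll": 0, "fingers": -1}, {"travel": [0, 0.002, -0.02], "roll": 0, "fingers": -1}, {"travel": [0, 0, -0.04], "roll": 0, "fingers": -1}, {"travel": [0, 0, -0.04], "roll": 0, "fingers": -1}, {"travel": [0, 0, -0.04], "roll": 0, "fingers": -1}, {"travel": [0, 0, -0.04], "roll": 0, "fingers": -1}, {"travel": [0, 0, -0.01], "roll": 0, "fingers": 1}, {"travel": [0, 0, 0], "roll": 0, "fingers": 1}]'

```text
time: 17.75
tcp_pos: [0.5649, -0.2838, 0.3689]
tool_rot: [0.003, -0.056, 0.998, -0.001]
ft_force: [-0.6, -0.4, -1.1]
width: 0.0109
grasp_force: 0.0
```

```bash
python3 pgo.py -8 -162 .33 0 -10.6
```

```text
target [ 0.556  -0.2697]
tcp [ 0.5649 -0.2838  0.3689] yaw 6.458493882375486 toolz [ 0.0066 -0.0022 -1.    ] F [-0.5517 -0.3518 -1.1077] w 0.010907606170730897 gf 0.0 t 17.75
travel [0.0075 0.0152 0.0388] len 0.04231401761137786 roll 0.0006718449893276529
sled now in press mm -0.7383276278291238 -177.06141182413648
```

Free. Let the fingers open and the lever return, then check lever and sled numerically.

Emit:
send_rows --series '[{"travel": [0.008, 0.013, 0], "roll": 0, "fingers": 1}, {"travel": [0, 0, 0], "roll": 0, "fingers": 1}, {"travel": [0, 0, 0], "roll": 0, "fingers": 1}, {"travel": [0, 0, 0], "roll": 0, "fingers": 1}, {"travel": [0, 0, 0], "roll": 0, "fingers": 1}, {"travel": [0, 0, 0], "roll": 0, "fingers": 1}, {"travel": [0, 0, 0], "roll": 0, "fingers": 1}, {"travel": [0, 0, 0], "roll": 0, "fingers": 1}, {"travel": [0, 0, 0], "roll": 0, "fingers": 1}, {"travel": [0, 0, 0], "roll": 0, "fingers": 1}, {"travel": [0, 0, 0], "roll": 0, "fingers": 1}, {"travel": [0, 0, 0], "roll": 0, "fingers": 1}]'

```text
time: 18.75
tcp_pos: [0.5544, -0.2716, 0.3643]
tool_rot: [0.0, -0.056, 0.998, -0.0]
ft_force: [-0.7, 0.8, -0.1]
width: 0.0868
grasp_force: 0.0
```

```bash
cat > chk.py <<'E'
from h import *
import cv2
def cen(im,box,kind):
    u0,v0,u1,v1=box;h=cv2.cvtColor(im[v0:v1,u0:u1],cv2.COLOR_RGB2HSV)
    if kind=="red": m=((h[...,0]<8)|(h[...,0]>172))&(h[...,1]>190)&(h[...,2]>110)
    else: m=(h[...,0]>100)&(h[...,0]<125)&(h[...,1]>120)&(h[...,2]>60)
    y,x=np.nonzero(m);return len(x),(x.mean()+u0).round(2) if len(x) else 0,(y.mean()+v0).round(2) if len(x) else 0,(x.min()+u0,x.max()+u0,y.min()+v0,y.max()+v0) if len(x) else 0
if __name__=="__main__":
    C=cams()
    for tag,s,t in(("now",C["scene"]["color"],C["top"]["color"]),("start",cv2.imread("pics/scene0.png")[...,::-1].copy(),cv2.imread("pics/top0.png")[...,::-1].copy())):
        print(tag,"red scene",cen(s,(130,150,190,220),"red"),"red top",cen(t,(405,150,450,215),"red"),"blue top",cen(t,(335,225,365,255),"blue"))
    P=[.5564,-.1066,np.radians(6.42)]
    print("pred handle top",proj(C["top"],place(P,[[-.115,0,.064]])))
E
python3 chk.py; python3 pgo.py -10 -162 .33 0 -10.6
```

```text
now red scene (124, np.float64(163.83), np.float64(181.22), (np.int64(159), np.int64(168), np.int64(171), np.int64(191))) red top (0, 0, 0, 0) blue top (85, np.float64(347.84), np.float64(240.82), (np.int64(343), np.int64(352), np.int64(236), np.int64(245)))
start red scene (137, np.float64(163.8), np.float64(181.09), (np.int64(159), np.int64(169), np.int64(171), np.int64(191))) red top (0, 0, 0, 0) blue top (0, 0, 0, 0)
pred handle top [[348.17944566 240.10452112]]
target [ 0.554  -0.2699]
tcp [ 0.5544 -0.2715  0.3643] yaw 6.429362884957757 toolz [ 0.0001  0.     -1.    ] F [0.3343 0.131  0.8286] w 0.08769043777877557 gf 0.0 t 18.85
travel [0.0002 0.0016 0.0343] len 0.034289875706031946 roll 0.00016341316999831277
sled now in press mm -9.8421253743594 -163.63698266756316
```

Lever back at rest and sled still home (handle 347.8,240.8). Descend with open fingers around the bar and grip it.

Emit:
send_rows --series '[{"travel": [0, 0.003, 0.025], "roll": 0, "fingers": 1}, {"travel": [0, 0, 0.03], "roll": 0, "fingers": 1}, {"travel": [0, 0, 0.03], "roll": 0, "fingers": 1}, {"travel": [0, 0, 0.015], "roll": 0, "fingers": 1}, {"travel": [0, 0, 0], "roll": 0, "fingers": -0.1}, {"travel": [0, 0, 0], "roll": 0, "fingers": -0.1}, {"travel": [0, 0, 0], "roll": 0, "fingers": -0.1}, {"travel": [0, 0, 0], "roll": 0, "fingers": -0.1}, {"travel": [0, 0, 0], "roll": 0, "fingers": -0.1}, {"travel": [0, 0, 0], "roll": 0, "fingers": -0.1}, {"travel": [0, 0, 0], "roll": 0, "fingers": -0.1}]' --grip_force 15

```text
time: 19.77
tcp_pos: [0.5542, -0.2686, 0.2649]
tool_rot: [0.001, -0.056, 0.998, -0.0]
ft_force: [0.4, 0.4, -0.4]
width: 0.0443
grasp_force: 0.0
```

```bash
python3 pgo.py -10 -160 .264 0 -10.6
```

```text
target [ 0.5538 -0.2679]
tcp [ 0.5542 -0.2686  0.2649] yaw 6.427791379519462 toolz [ 0.001  -0.0002 -1.    ] F [ 0.3825  0.373  -0.4197] w 0.044275776930402876 gf 0.0 t 19.7667
travel [0.0003 0.0008 0.0009] len 0.001239085891234204 roll 0.00013598522588706871
sled now in press mm -9.666025436207844 -160.77086850526982
```

Emit:
send_rows --series '[{"travel": [0, 0, 0], "roll": 0, "fingers": -1}, {"travel": [0, 0, 0], "roll": 0, "fingers": -1}, {"travel": [0, 0, 0], "roll": 0, "fingers": -1}, {"travel": [0, 0, 0], "roll": 0, "fingers": -1}, {"travel": [0, 0, 0], "roll": 0, "fingers": -1}, {"travel": [0, 0, 0], "roll": 0, "fingers": -1}]'

```text
time: 20.27
tcp_pos: [0.554, -0.2684, 0.2642]
tool_rot: [-0.0, -0.056, 0.998, 0.0]
ft_force: [0.2, 0.8, 1.1]
width: 0.0197
grasp_force: 15.0
```

```bash
python3 pgo.py -10 -160 .264 0 -10.6
```

```text
target [ 0.5538 -0.2679]
tcp [ 0.554  -0.2684  0.2642] yaw 6.434176390141742 toolz [-0.0001  0.0003 -1.    ] F [0.2316 0.7892 1.1487] w 0.01969031885161196 gf 14.999987035989761 t 20.2667
travel [0.0001 0.0005 0.0002] len 0.0005593768801654939 roll 0.00024742468402066335
sled now in press mm -9.866413905690036 -160.48580419081708
```

Gripped on the bar centre (width 19.7 mm). Swing along the arc.

Emit:
send_rows --series '[{"travel": [0, 0, 0], "roll": 0, "fingers": -1}, {"travel": [0, -0.005, 0.007], "roll": 0, "fingers": -1}, {"travel": [0, -0.005, 0.007], "roll": 0, "fingers": -1}, {"travel": [0, -0.005, 0.007], "roll": 0, "fingers": -1}, {"travel": [0, -0.004, 0.008], "roll": 0, "fingers": -1}, {"travel": [0, -0.004, 0.008], "roll": 0, "fingers": -1}, {"travel": [0, -0.003, 0.008], "roll": 0, "fingers": -1}, {"travel": [0, -0.003, 0.008], "roll": 0, "fingers": -1}, {"travel": [0, -0.002, 0.008], "roll": 0, "fingers": -1}, {"travel": [0, -0.002, 0.009], "roll": 0, "fingers": -1}]' --grip_force 40

```text
time: 21.1
tcp_pos: [0.5576, -0.3, 0.1947]
tool_rot: [-0.0, -0.056, 0.998, 0.001]
ft_force: [-3.8, 7.2, 10.0]
width: 0.0192
grasp_force: 40.0
```

```bash
python3 pgo.py -10 -193 .129 0 -10.6
```

```text
target [ 0.5575 -0.3007]
tcp [ 0.5576 -0.3     0.1947] yaw 6.463194813450029 toolz [-0.0003  0.0027 -1.    ] F [-3.7945  7.2313 10.0147] w 0.019197603683494747 gf 40.00282645225525 t 21.1
travel [ 0.0002 -0.0009  0.0657] len 0.06572206352802429 roll 0.0007538917144877345
sled now in press mm -9.822952330766297 -192.30178465852617
```

Emit:
send_rows --series '[{"travel": [0, -0.001, 0.008], "roll": 0, "fingers": -1}, {"travel": [0, -0.001, 0.009], "roll": 0, "fingers": -1}, {"travel": [0, 0, 0.009], "roll": 0, "fingers": -1}, {"travel": [0, 0, 0.009], "roll": 0, "fingers": -1}, {"travel": [0, 0.001, 0.009], "roll": 0, "fingers": -1}, {"travel": [0, 0.001, 0.008], "roll": 0, "fingers": -1}, {"travel": [0, 0.001, 0.006], "roll": 0, "fingers": -1}, {"travel": [0, 0.001, 0.004], "roll": 0, "fingers": -1}, {"travel": [0, 0.001, 0.002], "roll": 0, "fingers": -1}, {"travel": [0, 0, 0], "roll": 0, "fingers": -1}]'

```text
time: 21.93
tcp_pos: [0.5578, -0.3007, 0.1315]
tool_rot: [0.001, -0.055, 0.998, -0.002]
ft_force: [-1.3, -3.3, 10.8]
width: 0.0192
grasp_force: 40.0
```

```bash
python3 pgo.py -10 -190 .129 0 -10.6; python3 chk.py
```

```text
target [ 0.5572 -0.2977]
tcp [ 0.5578 -0.3007  0.1315] yaw 6.350657354094216 toolz [ 0.0023 -0.003  -1.    ] F [-1.2951 -3.307  10.8027] w 0.019182428927177506 gf 40.003225207328796 t 21.9333
travel [0.0002 0.0031 0.0025] len 0.003970439784649566 roll -0.0012102574831004923
sled now in press mm -9.760521630735875 -193.0442587076466
now red scene (80, np.float64(160.81), np.float64(211.66), (np.int64(157), np.int64(164), np.int64(203), np.int64(219))) red top (0, 0, 0, 0) blue top (83, np.float64(347.88), np.float64(240.94), (np.int64(343), np.int64(352), np.int64(237), np.int64(245)))
start red scene (137, np.float64(163.8), np.float64(181.09), (np.int64(159), np.int64(169), np.int64(171), np.int64(191))) red top (0, 0, 0, 0) blue top (0, 0, 0, 0)
pred handle top [[348.17944566 240.10452112]]
```

Lever at about 0.94 rad. Press the last millimetres to the stop and hold.

Emit:
send_rows --series '[{"travel": [0, 0.001, 0.002], "roll": 0, "fingers": -1}, {"travel": [0, 0.001, 0.002], "roll": 0, "fingers": -1}, {"travel": [0, 0, 0.001], "roll": 0, "fingers": -1}, {"travel": [0, 0, 0], "roll": 0, "fingers": -1}, {"travel": [0, 0, 0], "roll": 0, "fingers": -1}, {"travel": [0, 0, 0], "roll": 0, "fingers": -1}, {"travel": [0, 0, 0], "roll": 0, "fingers": -1}, {"travel": [0, 0, 0], "roll": 0, "fingers": -1}, {"travel": [0, 0, 0], "roll": 0, "fingers": -1}]'

```text
time: 22.78
tcp_pos: [0.5577, -0.2999, 0.127]
tool_rot: [0.001, -0.055, 0.998, -0.002]
ft_force: [-1.3, -6.3, 9.7]
width: 0.019
grasp_force: 40.0
```

```bash
python3 pgo.py -10 -190 .129 0 -10.6; python3 chk.py|head -1
```

```text
target [ 0.5572 -0.2977]
tcp [ 0.5577 -0.2999  0.127 ] yaw 6.315057159173153 toolz [ 0.0032 -0.0046 -1.    ] F [-1.3112 -6.2554  9.7009] w 0.018987337113354784 gf 40.003345012664795 t 22.7833
travel [ 0.0002  0.0022 -0.002 ] len 0.003000015934102378 roll -0.0018315980988248032
sled now in press mm -9.750642568704402 -192.21179826369092
now red scene (74, np.float64(161.46), np.float64(212.08), (np.int64(158), np.int64(164), np.int64(204), np.int64(219))) red top (0, 0, 0, 0) blue top (84, np.float64(347.82), np.float64(240.89), (np.int64(343), np.int64(352), np.int64(237), np.int64(245)))
```

Emit:
send_rows --series '[{"travel": [0, 0.002, 0.002], "roll": 0, "fingers": -1}, {"travel": [0, 0.001, 0.002], "roll": 0, "fingers": -1}, {"travel": [0, 0, 0], "roll": 0, "fingers": -1}, {"travel": [0, 0, 0], "roll": 0, "fingers": -1}, {"travel": [0, 0, 0], "roll": 0, "fingers": -1}]' --grip_force 50

```text
time: 23.3
tcp_pos: [0.5576, -0.2991, 0.1236]
tool_rot: [0.002, -0.054, 0.999, -0.004]
ft_force: [0.3, -10.9, 8.5]
width: 0.0191
grasp_force: 50.0
```

```bash
sed -i 's/(130,150,190,220)/(130,150,190,240)/' chk.py; python3 pgo.py -10 -190 .129 0 -10.6; python3 chk.py|head -1; python3 - <<'E'
from h import *
C=cams();P=[.5564,-.1066,np.radians(6.42)]
def pr(th): 
    t=np.radians(th);return [proj(C["scene"],place(P,[[-.0106+s,-.0456-.15*np.cos(t),.17+.15*np.sin(t)]]))[0].round(1).tolist() for s in(-.04,0,.04)]
for th in(40,-8,-11,-15,-18):print(th,pr(th))
E
```

```text
target [ 0.5572 -0.2977]
tcp [ 0.5576 -0.2991  0.1236] yaw 6.237910575941444 toolz [ 0.0048 -0.0076 -1.    ] F [  0.293  -10.8867   8.5289] w 0.01910056409569394 gf 50.00572443008423 t 23.3
travel [ 0.0002  0.0014 -0.0054] len 0.005614371191406038 roll -0.003178059982881974
sled now in press mm -9.746651388716925 -191.45063098304112
now red scene (86, np.float64(161.67), np.float64(214.05), (np.int64(158), np.int64(165), np.int64(205), np.int64(222))) red top (0, 0, 0, 0) blue top (84, np.float64(347.82), np.float64(240.89), (np.int64(343), np.int64(352), np.int64(237), np.int64(245)))
40 [[166.3, 172.4], [164.4, 180.9], [162.3, 189.8]]
-8 [[163.1, 200.3], [161.2, 208.9], [159.2, 217.9]]
-11 [[163.9, 202.0], [162.1, 210.6], [160.2, 219.6]]
-15 [[165.3, 204.2], [163.5, 212.8], [161.6, 221.8]]
-18 [[166.4, 205.8], [164.6, 214.4], [162.8, 223.4]]
```

By the image the bar is near -14° (lever about 0.94 rad). One more small push will show whether the bar still moves.

Emit:
send_rows --series '[{"travel": [0, -0.001, 0.002], "roll": 0, "fingers": -1}, {"travel": [0, -0.001, 0.002], "roll": 0, "fingers": -1}, {"travel": [0, 0, 0], "roll": 0, "fingers": -1}, {"travel": [0, 0, 0], "roll": 0, "fingers": -1}, {"travel": [0, 0, 0], "roll": 0, "fingers": -1}, {"travel": [0, 0, 0], "roll": 0, "fingers": -1}]'

```text
time: 24.0
tcp_pos: [0.5575, -0.2982, 0.1195]
tool_rot: [0.001, -0.055, 0.998, -0.002]
ft_force: [-2.9, -2.7, 14.3]
width: 0.0187
grasp_force: 50.0
```

```bash
python3 pgo.py -10 -190 .129 0 -10.6; python3 chk.py|head -1
```

```text
target [ 0.5572 -0.2977]
tcp [ 0.5575 -0.2982  0.1195] yaw 6.322925454763685 toolz [ 0.003  -0.0033 -1.    ] F [-2.8912 -2.71   14.333 ] w 0.01865469573008411 gf 50.00387191772461 t 24.0
travel [ 0.0003  0.0005 -0.0095] len 0.0095300170337059 roll -0.0016942704342498714
sled now in press mm -9.719881153993919 -190.51122690694964
now red scene (84, np.float64(162.25), np.float64(215.0), (np.int64(159), np.int64(165), np.int64(206), np.int64(223))) red top (0, 0, 0, 0) blue top (83, np.float64(347.88), np.float64(240.94), (np.int64(343), np.int64(352), np.int64(237), np.int64(245)))
```

The bar is still following (about 1.7°), so keep pushing until it stops.

Emit:
send_rows --series '[{"travel": [0, 0, 0.002], "roll": 0, "fingers": -1}, {"travel": [0, 0, 0.002], "roll": 0, "fingers": -1}, {"travel": [0, 0, 0], "roll": 0, "fingers": -1}, {"travel": [0, 0, 0], "roll": 0, "fingers": -1}, {"travel": [0, 0, 0], "roll": 0, "fingers": -1}, {"travel": [0, 0, 0], "roll": 0, "fingers": -1}]'

```text
time: 24.6
tcp_pos: [0.5576, -0.298, 0.1185]
tool_rot: [0.002, -0.055, 0.998, -0.001]
ft_force: [-12.7, 2.8, 36.8]
width: 0.0189
grasp_force: 50.0
```

```bash
python3 pgo.py -10 -190 .129 0 -10.6; python3 chk.py|head -1
```

```text
target [ 0.5572 -0.2977]
tcp [ 0.5576 -0.298   0.1185] yaw 6.3308209073345205 toolz [ 0.0045 -0.0026 -1.    ] F [-12.7226   2.8485  36.766 ] w 0.01887962660306161 gf 50.00700116157532 t 24.6
travel [ 0.0004  0.0003 -0.0105] len 0.010549776060346657 roll -0.0015564687909537418
sled now in press mm -9.578642374400753 -190.3598258390757
now red scene (82, np.float64(162.28), np.float64(215.12), (np.int64(159), np.int64(165), np.int64(206), np.int64(223))) red top (0, 0, 0, 0) blue top (85, np.float64(347.79), np.float64(240.95), (np.int64(343), np.int64(352), np.int64(237), np.int64(246)))
```

At the stop: Fz rose to 37 N and the bar no longer moves. It was held over 0.5 s and the sled did not move. Guide it back up along the arc with a light grip.

Emit:
send_rows --series '[{"travel": [0, 0, -0.002], "roll": 0, "fingers": -1}, {"travel": [0, -0.001, -0.006], "roll": 0, "fingers": -1}, {"travel": [0, -0.002, -0.007], "roll": 0, "fingers": -1}, {"travel": [0, -0.001, -0.009], "roll": 0, "fingers": -1}, {"travel": [0, -0.001, -0.009], "roll": 0, "fingers": -1}, {"travel": [0, 0, -0.009], "roll": 0, "fingers": -1}, {"travel": [0, 0, -0.009], "roll": 0, "fingers": -1}, {"travel": [0, 0.001, -0.009], "roll": 0, "fingers": -1}, {"travel": [0, 0.001, -0.009], "roll": 0, "fingers": -1}, {"travel": [0, 0.002, -0.009], "roll": 0, "fingers": -1}, {"travel": [0, 0.002, -0.008], "roll": 0, "fingers": -1}, {"travel": [0, 0.003, -0.008], "roll": 0, "fingers": -1}]' --grip_force 15

```text
time: 25.7
tcp_pos: [0.5581, -0.2951, 0.2095]
tool_rot: [0.002, -0.055, 0.998, -0.003]
ft_force: [4.5, -7.7, 5.6]
width: 0.0195
grasp_force: 15.0
```

```bash
python3 pgo.py -10 -160.5 .254 0 -10.6; python3 chk.py|head -1
```

```text
target [ 0.5539 -0.2684]
tcp [ 0.5581 -0.2951  0.2095] yaw 6.334271337152788 toolz [ 0.0052 -0.006  -1.    ] F [ 4.5135 -7.6686  5.6378] w 0.019541080565850834 gf 15.002314746379852 t 25.7
travel [ 0.001   0.0267 -0.0447] len 0.05205582342804544 roll -0.0014962474300159903
sled now in press mm -8.812910444317824 -187.4981293988657
now red scene (96, np.float64(157.41), np.float64(194.66), (np.int64(154), np.int64(160), np.int64(184), np.int64(203))) red top (0, 0, 0, 0) blue top (83, np.float64(347.88), np.float64(240.94), (np.int64(343), np.int64(352), np.int64(237), np.int64(245)))
```

Emit:
send_rows --series '[{"travel": [0, 0.004, -0.008], "roll": 0, "fingers": -1}, {"travel": [0, 0.004, -0.008], "roll": 0, "fingers": -1}, {"travel": [0, 0.004, -0.008], "roll": 0, "fingers": -1}, {"travel": [0, 0.005, -0.007], "roll": 0, "fingers": -1}, {"travel": [0, 0.005, -0.007], "roll": 0, "fingers": -1}, {"travel": [0, 0.003, -0.006], "roll": 0, "fingers": -1}, {"travel": [0, 0, 0], "roll": 0, "fingers": -1}, {"travel": [0, 0, 0], "roll": 0, "fingers": -1}]' --grip_force 8

```text
time: 26.47
tcp_pos: [0.5556, -0.2715, 0.2551]
tool_rot: [0.004, -0.055, 0.998, -0.004]
ft_force: [1.8, -10.6, 12.2]
width: 0.0196
grasp_force: 8.0
```

```bash
python3 pgo.py -10 -160.5 .254 0 -10.6; python3 chk.py|head -1
```

```text
target [ 0.5539 -0.2684]
tcp [ 0.5556 -0.2715  0.2551] yaw 6.283384407391942 toolz [ 0.0081 -0.0077 -0.9999] F [  1.8112 -10.6191  12.1839] w 0.019575154063342967 gf 8.001994416117668 t 26.4667
travel [0.0014 0.0032 0.0011] len 0.0036860903557986283 roll -0.0023843919005738334
sled now in press mm -8.655676006571655 -163.73429676041826
now red scene (104, np.float64(162.36), np.float64(183.42), (np.int64(158), np.int64(165), np.int64(172), np.int64(192))) red top (0, 0, 0, 0) blue top (83, np.float64(347.86), np.float64(240.93), (np.int64(343), np.int64(352), np.int64(236), np.int64(245)))
```

Nearly at rest. Raise a little, open fully, then lift clear.

Emit:
send_rows --series '[{"travel": [0, 0, -0.004], "roll": 0, "fingers": 1}, {"travel": [0, 0, 0], "roll": 0, "fingers": 1}, {"travel": [0, 0, 0], "roll": 0, "fingers": 1}, {"travel": [0, 0, 0], "roll": 0, "fingers": 1}, {"travel": [0, 0, 0], "roll": 0, "fingers": 1}, {"travel": [0, 0, 0], "roll": 0, "fingers": 1}, {"travel": [0, 0, 0], "roll": 0, "fingers": 1}, {"travel": [0, 0, 0], "roll": 0, "fingers": 1}, {"travel": [0, 0, 0], "roll": 0, "fingers": 1}]'

```text
time: 27.32
tcp_pos: [0.5538, -0.2665, 0.2551]
tool_rot: [-0.0, -0.056, 0.998, 0.0]
ft_force: [-0.2, 0.4, 0.1]
width: 0.0762
grasp_force: 0.0
```

Emit:
send_rows --series '[{"travel": [0, 0, -0.02], "roll": 0, "fingers": 1}, {"travel": [0, 0, -0.03], "roll": 0, "fingers": 1}, {"travel": [0, 0, -0.03], "roll": 0, "fingers": 1}, {"travel": [0, 0, -0.03], "roll": 0, "fingers": 1}, {"travel": [0, 0, -0.02], "roll": 0, "fingers": 1}, {"travel": [0.03, 0, 0], "roll": 0, "fingers": 1}, {"travel": [0.03, 0, 0], "roll": 0, "fingers": 1}, {"travel": [0.03, 0, 0], "roll": 0, "fingers": 1}, {"travel": [0.03, 0, 0], "roll": 0, "fingers": 1}, {"travel": [0, 0, 0], "roll": 0, "fingers": 1}, {"travel": [0, 0, 0], "roll": 0, "fingers": 1}, {"travel": [0, 0, 0], "roll": 0, "fingers": 1}]'

```text
time: 28.32
tcp_pos: [0.4352, -0.2797, 0.3855]
tool_rot: [0.001, -0.056, 0.998, 0.0]
ft_force: [1.1, 0.3, 1.0]
width: 0.0879
grasp_force: 0.0
```

```bash
python3 pgo.py -10 -160.5 .254 0 -10.6; python3 chk.py
```

```text
target [ 0.5539 -0.2684]
tcp [ 0.4352 -0.2797  0.3855] yaw 6.456117327550707 toolz [ 0.0012  0.0002 -1.    ] F [1.0962 0.3001 0.9619] w 0.0879181415908117 gf 0.0 t 28.3167
travel [-0.1191 -0.0021  0.1317] len 0.17754378958847716 roll 0.0006303662827811034
sled now in press mm -129.21527436115898 -158.4347479233275
now red scene (137, np.float64(163.83), np.float64(181.07), (np.int64(159), np.int64(169), np.int64(171), np.int64(191))) red top (0, 0, 0, 0) blue top (79, np.float64(347.84), np.float64(241.16), (np.int64(343), np.int64(352), np.int64(237), np.int64(246)))
start red scene (137, np.float64(163.8), np.float64(181.09), (np.int64(159), np.int64(169), np.int64(171), np.int64(191))) red top (0, 0, 0, 0) blue top (0, 0, 0, 0)
pred handle top [[348.17944566 240.10452112]]
```

```bash
python3 -c "
from rig import ctrl
print(ctrl.job_done())"
```

```text
the job is handed in; nothing more can be done
None
```

Job handed in, no verdict returned: the sled was set flush against the rail and end stop, the lever pressed to its stop, held over 0.5 s and back at rest in the camera, and the arm clear; two early tries pushing the lever from on top slid off the bar, so I gripped it instead.

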